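File the stray seed cases and close the row

TASK

Three or four seed cases have been left out on the table: file each one in its numbered place (count the dots) in the packed row in the seed tray, parting the neighbours to make room and leaving the cases already in the tray standing in it. Slide the whole row up tight against the tray's plain end, number 1 first and with no gaps, and only then stand the wooden end board upright in the slot at the tray's other end. Leave the pot, trowel, cloche and mister where they are.

Things in the scene. Friction and masses are not known exactly. Their poses are not given: they have to be found in the camera images.
- tray: fixed aluminium seed tray, 86 x 332 mm; origin under its centre, x across, y along. Floor top at z = 4 mm. Inside, a corridor 60 mm wide (x) and 322 mm long (y -161 to +161 mm) between wooden rails and end walls that rise to z = 34 mm. The end at y = -161 mm is the plain end, where number 1 belongs; the slot is near the +y end
- wall (a point): on the tray floor in the middle of the inner face of the plain end wall, axes as the tray's
- slot (a point): on the tray floor at the centre of the slot for the end board, axes as the tray's, 118 mm along +y from the tray's centre. The slot is a facing pair of notches cut through the wooden rails: 28 mm wide (y) and 78 mm from end to end (x), 30 mm deep; cases in the corridor can slide through it
- case1_c (a point): centre of seed case number 1: upright red tin, steel foot, 1 black dot on the white labels on its top and +x face; 54 mm (x) by 32 mm (y, thickness along the row) by 90 mm high (z), about 0.2 kg, bottom-heavy; the point is 45 mm above its underside; already standing in the tray, packed against the others there
- case2_c (a point): centre of seed case number 2: upright orange tin, steel foot, 2 black dots on the white labels on its top and +x face; 54 mm (x) by 32 mm (y, thickness along the row) by 90 mm high (z), about 0.2 kg, bottom-heavy; the point is 45 mm above its underside; stray, standing on the table beyond the tray, may be absent
- case3_c (a point): centre of seed case number 3: upright yellow tin, steel foot, 3 black dots on the white labels on its top and +x face; 54 mm (x) by 32 mm (y, thickness along the row) by 90 mm high (z), about 0.2 kg, bottom-heavy; the point is 45 mm above its underside; already standing in the tray, packed against the others there
- case4_c (a point): centre of seed case number 4: upright green tin, steel foot, 4 black dots on the white labels on its top and +x face; 54 mm (x) by 32 mm (y, thickness along the row) by 90 mm high (z), about 0.2 kg, bottom-heavy; the point is 45 mm above its underside; stray, standing on the table beyond the tray, may be absent
- case5_c (a point): centre of seed case number 5: upright teal tin, steel foot, 5 black dots on the white labels on its top and +x face; 54 mm (x) by 32 mm (y, thickness along the row) by 90 mm high (z), about 0.2 kg, bottom-heavy; the point is 45 mm above its underside; stray, standing on the table beyond the tray, may be absent
- case6_c (a point): centre of seed case number 6: upright blue tin, steel foot, 6 black dots on the white labels on its top and +x face; 54 mm (x) by 32 mm (y, thickness along the row) by 90 mm high (z), about 0.2 kg, bottom-heavy; the point is 45 mm above its underside; already standing in the tray, packed against the others there
- case7_c (a point): centre of seed case number 7: upright purple tin, steel foot, 7 black dots on the white labels on its top and +x face; 54 mm (x) by 32 mm (y, thickness along the row) by 90 mm high (z), about 0.2 kg, bottom-heavy; the point is 45 mm above its underside; stray, standing on the table beyond the tray, may be absent
- case8_c (a point): centre of seed case number 8: upright brown tin, steel foot, 8 black dots on the white labels on its top and +x face; 54 mm (x) by 32 mm (y, thickness along the row) by 90 mm high (z), about 0.2 kg, bottom-heavy; the point is 45 mm above its underside; already standing in the tray, packed against the others there
- board_c (a point): centre of the dark wooden end board, which stands upright on the table on a steel foot: 24 mm thick (y); lower part 72 mm wide (x) up to 80 mm above its underside, then a gripping tab 40 mm wide (x) up to 130 mm; 0.25 kg; the point is 65 mm above its underside, on its middle axis
- pot: bystander: empty terracotta pot, 100 mm across, 95 mm high, origin under its centre
- trowel: bystander: steel trowel with wooden grip lying flat, 315 mm long, 26 mm high, along its x axis (grip to -x, from -155 to +160 mm)
- cloche: bystander: glass cloche, a dome 150 mm across and 169 mm high with its knob, origin under its centre
- mister: bystander: green plastic plant mister with white trigger head, 80 mm across, 177 mm high, origin under its centre

How it is judged (in metres and radians):
On the way, in this order (a step that is already met when the one before it is completed fails the run):
1. every stray case stands in its numbered place in the tray and the whole row is closed up against the plain end (z of case1_c in the frame of tray between 0.044 and 0.054 m and x of case1_c in the frame of tray between -0.01 and 0.01 m and angle between each of case1_c, case2_c, case3_c, case4_c, case5_c, case6_c, case7_c, case8_c's own z axis and vertical below 0.09 rad and y of case1_c in the frame of tray between -0.161 and 0.161 m and z of case2_c in the frame of tray between 0.044 and 0.054 m and x of case2_c in the frame of tray between -0.01 and 0.01 m and y of case2_c in the frame of tray between -0.161 and 0.161 m and z of case3_c in the frame of tray between 0.044 and 0.054 m and x of case3_c in the frame of tray between -0.01 and 0.01 m and y of case3_c in the frame of tray between -0.161 and 0.161 m and z of case4_c in the frame of tray between 0.044 and 0.054 m and x of case4_c in the frame of tray between -0.01 and 0.01 m and y of case4_c in the frame of tray between -0.161 and 0.161 m and z of case5_c in the frame of tray between 0.044 and 0.054 m and x of case5_c in the frame of tray between -0.01 and 0.01 m and y of case5_c in the frame of tray between -0.161 and 0.161 m and z of case6_c in the frame of tray between 0.044 and 0.054 m and x of case6_c in the frame of tray between -0.01 and 0.01 m and y of case6_c in the frame of tray between -0.161 and 0.161 m and z of case7_c in the frame of tray between 0.044 and 0.054 m and x of case7_c in the frame of tray between -0.01 and 0.01 m and y of case7_c in the frame of tray between -0.161 and 0.161 m and z of case8_c in the frame of tray between 0.044 and 0.054 m and x of case8_c in the frame of tray between -0.01 and 0.01 m and y of case8_c in the frame of tray between -0.161 and 0.161 m and y of case1_c in the frame of tray below -0.138 m and distance between case1_c and case2_c below 0.039 m and (distance between case1_c and case3_c below 0.039 m or height (world z) of case2_c above -5 m) and distance between case2_c and case3_c below 0.039 m and distance between case3_c and case4_c below 0.039 m and (distance between case3_c and case5_c below 0.039 m or height (world z) of case4_c above -5 m) and (distance between case3_c and case6_c below 0.039 m or height (world z) of any of case4_c, case5_c above -5 m) and distance between case4_c and case5_c below 0.039 m and (distance between case4_c and case6_c below 0.039 m or height (world z) of case5_c above -5 m) and distance between case5_c and case6_c below 0.039 m and distance between case6_c and case7_c below 0.039 m and (distance between case6_c and case8_c below 0.039 m or height (world z) of case7_c above -5 m) and distance between case7_c and case8_c below 0.039 m), for 0.3 s.
2. the end board stands in its slot (horizontal distance between board_c and slot below 0.008 m and z of board_c in the frame of tray between 0.062 and 0.074 m and angle between board_c's own z axis and vertical below 0.12 rad and angle between the y axis of board_c and the y axis of tray, either way round below 0.15 rad), for 0.3 s.
At the end, for the whole second after the job is handed in: all cases stand on the tray floor in number order, upright (5 deg); case 1 within 7 mm of the plain end wall, every gap under 7 mm; the end board stands on the floor of its slot within 8 mm of its centre, upright (7 deg) and square to the tray (8 deg); all released and at rest (all of step 1 and all of step 2 and linear speed of each of case1, case2, case3, case4, case5, case6, case7, case8, board below 0.02 m/s); the robot touches nothing.
It fails at once if a bystander is moved by more than 30 mm (distance of any of pot, trowel, cloche, mister from where it was at the start of the episode above 0.03 m).
It fails at once if a case that was already in the tray is lifted out of it by more than 30 mm (z of any of case1_c, case3_c, case6_c, case8_c in the frame of tray above 0.079 m).
Of case2, case4, case5, case7 only 3 to 4 are there at a start; the rules pass over those that are not, and their reading is None.
At some moment in a run one of case2, case4, case5, case7 may be knocked a few centimetres aside while the robot is not near it.
It also fails if it takes over 210 s, if anything falls off the work surface, if the arm or the gripper's body presses on something with over 40 N, if the wrist force passes 120 N, or if a joint passes its speed limit or range.

ROBOT

A 6-joint arm with a two-finger parallel gripper is mounted at the origin on the work surface. World frame = base frame: x ahead of the robot, y to its left, z up, the work surface at z = 0. Lengths are in mm, angles in degrees, forces in N, time in s.
With the tool pointing down it reaches from about 300 to 850 mm from the base axis. Payload 4.2 kg.
Tool frame: the origin (TCP) lies on the mounting face of the last link; the fingertips stand 191 mm ahead of it and the grasp point (between the pads) lies 172 mm ahead of it; z points along the fingers, y is the direction in which the jaws open and shut (so a half turn about z gives the same grasp; the last joint's range is limited). The gripper opens to 91 mm and grips with 3 to 60 N. Pads are 32 mm wide; open, the fingers measure 118 mm over their backs; the gripper's body (76 mm by 178 mm) begins 60 mm behind the grasp point.
Start: joints at [-70.474, 18.312, 89.639, -0, 72.044, -1.146], TCP at [202.986, -537.977, 404.776] pointing down, gripper open.
Joint ranges: [-177.97, 177.97], [-48.28, 115.42], [12.27, 149.76], [-77.06, 257.06], [2.81, 150.46], [-146.56, 146.56]. Speed limits (degrees/s): [147.25, 147.25, 180, 180, 180, 180].

INTERFACE

Orientations are given as [roll, pitch, yaw] about the fixed x, y, z axes, in that order (R = Rz(yaw) Ry(pitch) Rx(roll)).
In Python, from workcell import env gives the robot as it stands.
- The arm moves only by the shell command python3 -m handwheel 'ROWS' [FORCE]. ROWS is JSON, a list of rows, each an object with "gripper": the opening in per cent of the stroke, from 0 (shut) to 100 (fully open); "travel": the shift along the tool's x, y, z in m, a list of three; "twist": the turn about the tool's z in rad. In form: [{"gripper": gripper, "travel": [x, y, z], "twist": twist}, ...]. A call has 1 to 5 rows; each row shifts and turns the commanded pose from where the row before left it, along the tool's axes as they then stand; what a row does not reach is not made up. A row lasts 1/12 s, in which the tool goes at most 41.7 mm and 7.16 degrees, less where a joint would pass 70% of its speed; a pose out of reach is approached as far as the arm can. A call with a gripper value outside its range is refused whole. The fingers move at their own pace and stop on an object; FORCE is the grip in N (left out, the last holds). Time passes only in rows, so rows that do not move let the fingers close. It gives the time, the measured TCP pose, the force and the opening at its end, in the units of the state.
- env.state(): the state, without advancing time (a new reading comes with each control period).
- env.grab_frame(name): name is "side" or "top" or "wrist"; returns a dict with "frame" (384x512x3 uint8, red, green, blue), "intrinsics" (3x3 intrinsics, pixels), "k1" (the pictures are not rectified: a ray, as slopes to the right and down, at radius r is drawn at 1 + k1 r^2 times it, then the intrinsics apply), "extrinsics" (4x4, takes a point from camera to world coordinates). Camera axes: x right, y down, z forward; pixel columns grow to the right and rows downward; lengths in mm; the calibration is good to about 2 mm. A picture is of the moment at which its call begins. There is no depth.
- env.job_done(): hands the job in, once; it reports no verdict.
Trained networks look in the newest picture that a camera, given by its name, has taken for a name from the list of things; names that differ only in an ending like _2 or _b are one class to them, and where a whole thing is asked for, a point or a joint stands for the part that bears it (a point fixed in the world has none). Each returns a list of dicts, best first, with "confidence" (0 to 1); they miss things now and then, are a little off and sometimes report something else, mostly with a low value. They report only what shows in the picture. A call takes as long as a camera call.
- env.trace(camera, thing): "pixels" (384x512 bool, what is visible of it) and "uv" ([column, row] in pixels, amid what is visible of it).
- env.pinpoint(camera, thing): "uv" ([column, row] in pixels: a listed point, or the origin of a listed thing).
The state is a dict: "time_s": time; "qpos": joint angles; "qvel": joint speeds; "effort": joint torques, N m; "ee_pos": TCP position; "ee_rot": TCP orientation; "force": force on the tool from outside, world axes, zero at the start; "torque": the same for the moment, N m; "gripper_width": finger opening in mm.
Only numpy, scipy, OpenCV 4.12 (cv2) and the standard library are available. Lean on these libraries where they do the work, as an engineer would, in place of code of your own. Each camera call takes 0.05 s, during which the arm holds its last target. There are 200 camera calls.

## Working session

There is one attempt and no reset: what is moved stays moved. The work goes in short steps, Python scripts to look and compute and a shell command to move; the robot and the scene stay as the last step left them, time stands still between calls to the robot, and variables do not carry over. Pictures are saved under pics/ and viewed, about 12 in all and at most 16, crops included, and the job is handed in when it is done.

```bash
ls; mkdir -p pics; python3 - <<'E'
from workcell import env
import cv2
print(env.state())
for n in ("top","side"):
    f=env.grab_frame(n); cv2.imwrite(f"pics/{n}0.png",cv2.cvtColor(f["frame"],cv2.COLOR_RGB2BGR))
    print(n,f["intrinsics"],f["k1"],f["extrinsics"])
    for t in ["tray","wall","slot","board_c","pot","trowel","cloche","mister"]+[f"case{i}_c" for i in range(1,9)]:
        print(t,[(round(d["confidence"],2),[round(float(x)) for x in d["uv"]]) for d in env.pinpoint(n,t)[:2]])
E
```

```text
pics
{'time_s': 0.0, 'qpos': array([-7.04720378e+01,  1.83525365e+01,  8.97048006e+01, -1.15052956e-03,
        7.20409898e+01, -1.14644089e+00]), 'qvel': array([-0.08837488, -0.10769542,  0.04478342, -0.09324537,  0.01681043,
        0.06876724]), 'effort': array([-3.08599061e-03, -4.12460876e+01, -2.31976461e+01,  7.25237187e-02,
        4.57431015e-02, -1.36434001e-04]), 'ee_pos': array([ 202.95158006, -537.83453966,  403.9218717 ]), 'ee_rot': array([-1.79901671e+02, -8.73662253e-04,  2.06747580e+01]), 'force': array([ 0.01584571, -0.68379834, -0.23130219]), 'torque': array([0.01322618, 0.00375711, 0.00730763]), 'gripper_width': 91.37267963837292}
top [[418.78187424   0.         251.63190637]
 [  0.         418.78187424 186.64132497]
 [  0.           0.           1.        ]] -0.05143243857145025 [[ 2.06026109e-02 -9.82460416e-01  1.85329608e-01  2.86297741e+02]
 [-9.99649672e-01 -2.33233551e-02 -1.25121933e-02  2.07706226e+01]
 [ 1.66152429e-02 -1.85006897e-01 -9.82596754e-01  1.21428940e+03]
 [ 0.00000000e+00  0.00000000e+00  0.00000000e+00  1.00000000e+00]]
tray [(0.91, [257, 2
[... 663 characters left out ...]
464838e-01  2.94033684e+02]
 [-2.37403810e-01 -7.38889677e-01  6.30619915e-01 -7.92427934e+02]
 [-2.11032569e-03 -6.48785442e-01 -7.60968459e-01  1.07261220e+03]
 [ 0.00000000e+00  0.00000000e+00  0.00000000e+00  1.00000000e+00]]
tray [(0.81, [250, 216])]
wall [(0.73, [265, 259])]
slot [(0.71, [244, 187])]
board_c [(0.96, [273, 141])]
pot [(0.57, [325, 315])]
trowel [(0.61, [237, 351])]
cloche [(0.6, [214, 127])]
mister [(0.78, [272, 124]), (0.38, [265, 259])]
case1_c [(0.94, [262, 240])]
case2_c [(0.63, [306, 192])]
case3_c []
case4_c [(0.69, [315, 222])]
case5_c []
case6_c [(0.77, [255, 226])]
case7_c [(0.93, [291, 171]), (0.25, [253, 214])]
case8_c [(0.53, [255, 210]), (0.44, [316, 222])]
```

View pics/top0.png

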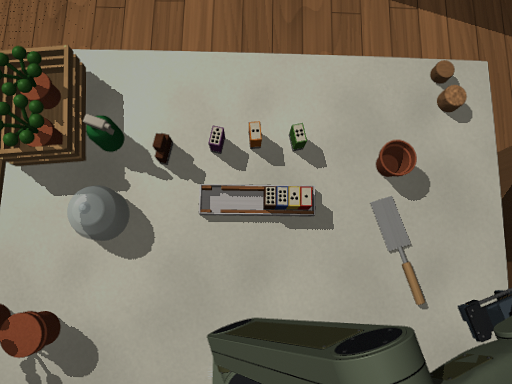

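View pics/side0.png

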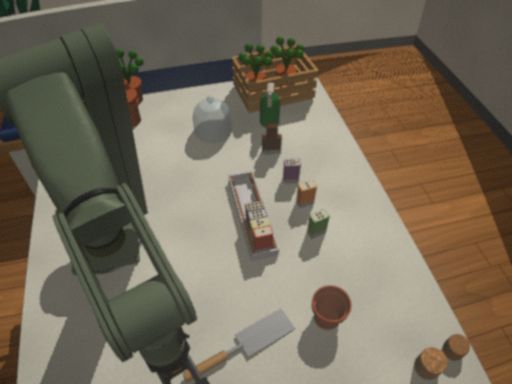

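The top view shows the tray in the middle with 1, 3, 6 and 8 at its right (-y) end. Wall is at (312,200), slot at (218,200). The strays are 7 at (217,138), 2 at (256,134) and 4 at (298,136), so 5 is absent. The board is at (162,148).

```bash
cat > h.py <<'E'
from workcell import env
import numpy as np, cv2
F={}
def grab(n,save=None):
    F[n]=env.grab_frame(n)
    if save: cv2.imwrite(f"pics/{save}.png",cv2.cvtColor(F[n]["frame"],cv2.COLOR_RGB2BGR))
    return F[n]
def ray(n,uv):
    f=F[n];K=f["intrinsics"]
    d=(np.array(uv,float)-K[:2,2])/[K[0,0],K[1,1]]; s=d.copy()
    for _ in range(20): s=d/(1+f["k1"]*(s@s))
    T=f["extrinsics"]; return T[:3,3],T[:3,:3]@np.array([*s,1])
def at(n,uv,z):
    o,d=ray(n,uv); return (o+d*(z-o[2])/d[2])[:2]
def proj(n,P):
    f=F[n];T=f["extrinsics"];p=T[:3,:3].T@(np.array(P,float)-T[:3,3]);s=p[:2]/p[2]
    s=s*(1+f["k1"]*(s@s));return s@np.diag(np.diag(f["intrinsics"])[:2])+f["intrinsics"][:2,2]
def find(n,t,z):
    return [(round(d["confidence"],2),at(n,d["uv"],z).round(1)) for d in env.pinpoint(n,t)[:2]]
def yaw(n,t,ztop):   # min-area rectangle of the mask, mapped onto plane ztop
    r=env.trace(n,t)
    if not r: return None
    m=r[0]["pixels"].astype(np.uint8); ys,xs=np.nonzero(m)
    P=np.array([at(n,(x,y),ztop) for x,y in zip(xs,ys)],np.float32)
    c,wh,a=cv2.minAreaRect(P); return np.round(c,1),np.round(wh,1),round(a,1),round(r[0]["confidence"],2)
def tcp():
    s=env.state();return s["time_s"],s["ee_pos"].round(1),s["ee_rot"].round(1),s["force"].round(1),round(s["gripper_width"],1)
E
python3 - <<'E'
from h import *
for n in("top","side"):
    grab(n)
    for t,z in [("tray",0),("wall",4),("slot",4),("board_c",65)]+[(f"case{i}_c",49) for i in(1,3,6,8)]+[(f"case{i}_c",45) for i in(2,4,7)]+[("pot",0),("cloche",0),("mister",0)]:
        print(n,t,find(n,t,z))
E
python3 -m handwheel '[{"gripper":100,"travel":[0,0,0],"twist":-0.125},{"gripper":100,"travel":[0,0,0],"twist":-0.125},{"gripper":100,"travel":[0,0,0],"twist":-0.125},{"gripper":100,"travel":[0,0,0],"twist":-0.125},{"gripper":100,"travel":[0,0,0],"twist":-0.125}]' 30
```

```text
top tray [(0.6, array([476.7, -10.1]))]
top wall [(0.84, array([ 478.7, -176.1]))]
top slot [(0.84, array([472.6, 100.7])), (0.56, array([413.2, 423. ]))]
top board_c [(0.77, array([611.9, 264.6]))]
top case1_c [(0.74, array([ 476. , -138.4]))]
top case3_c [(0.72, array([ 482.5, -111. ]))]
top case6_c [(0.83, array([479.5, -67.9]))]
top case8_c [(0.71, array([471.3, -34.2]))]
top case2_c [(0.86, array([652.8,   8.7])), (0.18, array([ 335.9, -409.2]))]
top case4_c [(0.79, array([ 657.9, -123.6]))]
top case7_c [(0.71, array([636.9, 125.8]))]
top pot [(0.89, array([ 583.9, -401.8]))]
top cloche [(0.56, array([417.3, 430.2])), (0.45, array([468.3,  -7.9]))]
top mister [(0.85, array([645.6, 431.3]))]
side tray [(0.61, array([477.4,  -4. ]))]
side wall [(0.94, array([ 476. , -182.5]))]
side slot [(0.74, array([481.9, 110.2]))]
side board_c [(0.8, array([615.3, 265.3])), (0.69, array([653.2, -10.3]))]
side case1_c [(0.73, array([ 463.7, -147.3]))]
side case3_c [(0.71, array([ 472.9, -100.7])), (0.58, array([470.8, -81.3]))]
side case6_c [(0.61, array([471.3, -88. ])), (0.15, array([ 474.7, -135.3]))]
side case8_c [(0.72, array([477.1, -41.2]))]
side case2_c [(0.79, array([658.9,   2.1]))]
side case4_c [(0.59, array([ 665.4, -121.6]))]
side case7_c [(0.62, array([638.1, 109.3])), (0.28, array([ 332.7, -443.4]))]
side pot [(0.82, array([ 590.1, -395.1]))]
side cloche [(0.79, array([419.9, 455.8]))]
side mister []
time_s: 3.62
ee_pos: [203.0, -538.0, 404.7]
ee_rot: [180.0, -0.0, 56.8]
force: [0.3, -0.6, 0.5]
gripper_width: 91.3
```

```bash
python3 -m handwheel '[{"gripper":100,"travel":[0,0,0],"twist":-0.125},{"gripper":100,"travel":[0,0,0],"twist":-0.125},{"gripper":100,"travel":[0,0,0],"twist":-0.125},{"gripper":100,"travel":[0,0,0],"twist":-0.125},{"gripper":100,"travel":[0,0,0],"twist":-0.085}]' 30; python3 -c "
from h import *
print(tcp(),env.state()['qpos'])"
```

```text
time_s: 4.03
ee_pos: [203.0, -538.0, 404.8]
ee_rot: [-180.0, 0.0, 90.3]
force: [0.8, 1.3, 0.1]
gripper_width: 90.7
(4.0333, array([ 203. , -538. ,  404.8]), array([-180. ,    0. ,   90.3]), array([0.8, 1.3, 0.1]), 90.7) [-7.04755803e+01  1.83110182e+01  8.96380738e+01 -3.54476411e-03
  7.20438239e+01 -7.07932382e+01]
```

```bash
R='x'; python3 -m handwheel '[{"gripper":100,"travel":[0.034,0.021,0],"twist":0},{"gripper":100,"travel":[0.034,0.021,0],"twist":0},{"gripper":100,"travel":[0.034,0.021,0],"twist":0},{"gripper":100,"travel":[0.034,0.021,0],"twist":0},{"gripper":100,"travel":[0.034,0.021,0],"twist":0}]' >/dev/null
python3 -m handwheel '[{"gripper":100,"travel":[0.034,0.021,0],"twist":0},{"gripper":100,"travel":[0.034,0.021,0],"twist":0},{"gripper":100,"travel":[0.034,0.021,0],"twist":0},{"gripper":100,"travel":[0.034,0.021,0],"twist":0},{"gripper":100,"travel":[0.034,0.021,0],"twist":0}]'  >/dev/null
python3 -m handwheel '[{"gripper":100,"travel":[0.034,0.021,0],"twist":0},{"gripper":100,"travel":[0.034,0.021,0],"twist":0},{"gripper":100,"travel":[0.034,0.021,0],"twist":0},{"gripper":100,"travel":[0.0,0.0,0],"twist":0},{"gripper":100,"travel":[0,0,0],"twist":0}]'
python3 - <<'E'
from h import *
grab("wrist","w0")
print(F["wrist"]["extrinsics"].round(2))
for t,z in [("tray",0),("wall",4),("slot",4),("case1_c",49),("case3_c",49),("case6_c",49),("case8_c",49)]: print(t,find("wrist",t,z))
print(tcp())
E
```

```text
time_s: 5.28
ee_pos: [476.7, -94.3, 404.6]
ee_rot: [-180.0, 0.0, 90.3]
force: [0.2, -0.3, -0.2]
gripper_width: 90.9
[[ 1.0000e+00  0.0000e+00  0.0000e+00  4.7621e+02]
 [ 0.0000e+00 -9.7000e-01 -2.5000e-01 -2.5060e+01]
 [-0.0000e+00  2.5000e-01 -9.7000e-01  3.8514e+02]
 [ 0.0000e+00  0.0000e+00  0.0000e+00  1.0000e+00]]
tray [(0.94, array([474.6,  -9.7]))]
wall []
slot [(0.59, array([469.6, 108. ]))]
case1_c []
case3_c [(0.71, array([471.7, -14.7]))]
case6_c []
case8_c [(0.72, array([475.8, -43.9])), (0.18, array([ 652.7, -122.3]))]
(5.6833, array([475.6, -96.9, 404.9]), array([180. ,   0. ,  89.9]), array([ 0.3, -0.1, -0.8]), 91.1)
```

View pics/w0.png

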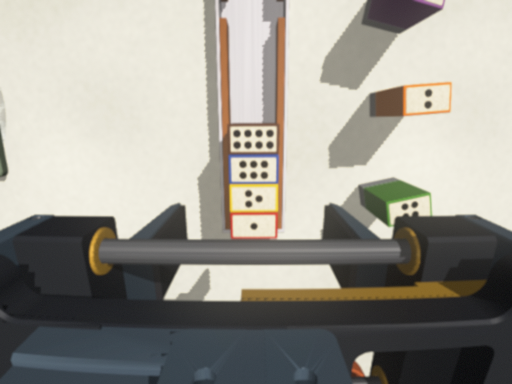

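The wrist view has image up = +y. Tops run 8 (rows 124-153), 6 (to 183), 3 (to 212) and 1 (to 238), columns 230-278. Strays 2 and 4 show at right, at (428,98) and (405,208).

```bash
python3 - <<'E'
from h import *
grab("wrist")
for p in [(230,124),(278,124),(254,153.5),(254,183),(254,212),(254,238)]: print(p,at("wrist",p,94).round(1))
for p in [(220,20),(286,20),(221,180),(284,180)]: print(p,at("wrist",p,34).round(1))
for p in [(403,87),(451,82),(406,115),(452,111)]: print(p,at("wrist",p,90).round(1))
# row along y by template check of tray edges in top view
grab("top")
for p in [(312,186),(314,214),(201,187),(200,216)]: print(p,at("top",p,34).round(1))
E
```

```text
(230, 124) [449.8 -31.6]
(278, 124) [499.9 -31.6]
(254, 153.5) [474.8 -62.4]
(254, 183) [474.7 -94.7]
(254, 212) [ 474.6 -128.2]
(254, 238) [ 474.6 -160. ]
(220, 20) [435.1  88.1]
(286, 20) [512.5  87.9]
(221, 180) [ 431.  -104.4]
(284, 180) [ 514.1 -104.6]
(403, 87) [631.    7.4]
(451, 82) [683.8  14.2]
(406, 115) [637.5 -21.1]
(452, 111) [689.3 -15.7]
(312, 186) [ 514.9 -168. ]
(314, 214) [ 434.  -173.3]
(201, 187) [504.4 150.7]
(200, 216) [421. 150.]
```

```bash
python3 -m handwheel '[{"gripper":100,"travel":[0.025,0,0],"twist":0},{"gripper":100,"travel":[0.025,-0.001,0.03],"twist":0},{"gripper":100,"travel":[0,0,0.04],"twist":0},{"gripper":100,"travel":[0,0,0.04],"twist":0},{"gripper":100,"travel":[0,0,0.03],"twist":0}]' 30 >/dev/null
python3 -m handwheel '[{"gripper":100,"travel":[0,0,0.02],"twist":0},{"gripper":100,"travel":[0,0,0.011],"twist":0},{"gripper":45,"travel":[0,0,0],"twist":0},{"gripper":45,"travel":[0,0,0],"twist":0},{"gripper":45,"travel":[0,0,0],"twist":0}]'
python3 -m handwheel '[{"gripper":45,"travel":[0,0,0],"twist":0},{"gripper":45,"travel":[0,0,0],"twist":0},{"gripper":45,"travel":[0,0,0],"twist":0},{"gripper":45,"travel":[0,0,0],"twist":0}]'
```

```text
time_s: 6.62
ee_pos: [475.5, -46.2, 234.6]
ee_rot: [179.9, 0.0, 90.0]
force: [-0.1, -0.5, -0.5]
gripper_width: 74.2
time_s: 6.95
ee_pos: [475.2, -46.0, 234.6]
ee_rot: [179.9, 0.0, 90.0]
force: [0.9, -0.0, 4.6]
gripper_width: 54.2
```

```bash
python3 -m handwheel '[{"gripper":45,"travel":[0.01,0,0],"twist":0},{"gripper":45,"travel":[0.02,0,0],"twist":0},{"gripper":45,"travel":[0.02,0,0],"twist":0},{"gripper":45,"travel":[0.02,0,0],"twist":0},{"gripper":45,"travel":[0.02,0,0],"twist":0}]' 
python3 -m handwheel '[{"gripper":45,"travel":[0.02,0,0],"twist":0},{"gripper":45,"travel":[0.02,0,0],"twist":0},{"gripper":45,"travel":[0.02,0,0],"twist":0},{"gripper":45,"travel":[0.016,0,0],"twist":0},{"gripper":45,"travel":[0.0,0,0],"twist":0}]'
```

```text
time_s: 7.37
ee_pos: [475.4, 44.9, 234.6]
ee_rot: [179.9, 0.1, 90.0]
force: [1.1, -3.3, 5.4]
gripper_width: 53.5
time_s: 7.78
ee_pos: [475.0, 122.7, 234.5]
ee_rot: [179.9, -0.1, 90.1]
force: [-1.4, 3.4, 6.1]
gripper_width: 53.4
```

```bash
python3 -m handwheel '[{"gripper":100,"travel":[0,0,0],"twist":0},{"gripper":100,"travel":[0,0,0],"twist":0},{"gripper":100,"travel":[0,0,0],"twist":0},{"gripper":100,"travel":[0,0,0],"twist":0},{"gripper":100,"travel":[0,0,-0.04],"twist":0}]'
python3 -m handwheel '[{"gripper":100,"travel":[-0.03,0,-0.02],"twist":0},{"gripper":100,"travel":[-0.04,0,0],"twist":0},{"gripper":100,"travel":[-0.04,0,0],"twist":0},{"gripper":100,"travel":[-0.04,0,0],"twist":0},{"gripper":100,"travel":[0,0,0],"twist":0}]'
python3 - <<'E'
from h import *
grab("wrist","w1")
for i in (8,6,3,1): print(i,find("wrist",f"case{i}_c",49),yaw("wrist",f"case{i}_c",94))
E
```

```text
time_s: 8.2
ee_pos: [472.8, 119.1, 268.2]
ee_rot: [-179.1, 0.2, 90.0]
force: [-0.1, 0.6, -0.1]
gripper_width: 84.6
time_s: 8.62
ee_pos: [474.7, -35.4, 293.9]
ee_rot: [180.0, 0.2, 89.6]
force: [0.8, -0.3, -0.6]
gripper_width: 91.0
8 [] (array([475.1,  93.7]), array([20.4, 50.1]), 89.6, 0.66)
6 [(0.63, array([476.4, -77.9]))] (array([475.1, -61.1]), array([53.6, 62.4]), 1.4, 0.68)
3 [] (array([455.7, -97.1]), array([ 7.2, 14.8]), 90.0, 0.6)
1 [] None
```

View pics/w1.png

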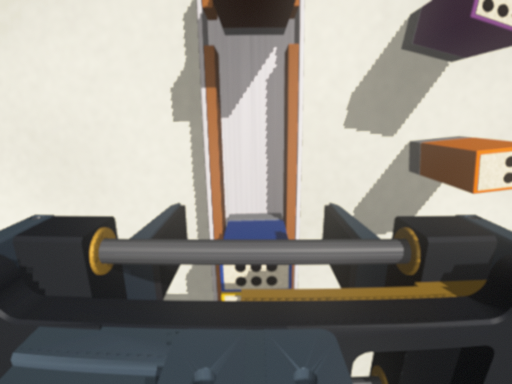

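8 stands at the top of the picture (columns 215-298) and 6 is under the gripper (rows 222-290). Next I grip 6.

```bash
python3 -m handwheel '[{"gripper":100,"travel":[-0.02,0,0],"twist":0},{"gripper":100,"travel":[-0.025,0,0],"twist":0},{"gripper":100,"travel":[0,0,0],"twist":0},{"gripper":100,"travel":[0,0,0],"twist":0}]'
```

```text
time_s: 9.4
ee_pos: [475.1, -75.0, 293.7]
ee_rot: [-180.0, -0.0, 89.9]
force: [0.5, -0.4, 0.1]
gripper_width: 91.1
```

```bash
python3 -m handwheel '[{"gripper":100,"travel":[-0.004,0,0.03],"twist":0},{"gripper":100,"travel":[0,0,0.029],"twist":0},{"gripper":45,"travel":[0,0,0],"twist":0},{"gripper":45,"travel":[0,0,0],"twist":0},{"gripper":45,"travel":[0,0,0],"twist":0}]' >/dev/null
python3 -m handwheel '[{"gripper":45,"travel":[0,0,0],"twist":0},{"gripper":45,"travel":[0,0,0],"twist":0},{"gripper":45,"travel":[0,0,0],"twist":0},{"gripper":45,"travel":[0,0,0],"twist":0}]'
python3 -m handwheel '[{"gripper":45,"travel":[0.01,0,0],"twist":0},{"gripper":45,"travel":[0.02,0,0],"twist":0},{"gripper":45,"travel":[0.02,0,0],"twist":0},{"gripper":45,"travel":[0.02,0,0],"twist":0},{"gripper":45,"travel":[0.02,0,0],"twist":0}]' 
python3 -m handwheel '[{"gripper":45,"travel":[0.018,0,0],"twist":0},{"gripper":45,"travel":[0.01,0,0],"twist":0},{"gripper":45,"travel":[0,0,0],"twist":0}]'
python3 -m handwheel '[{"gripper":100,"travel":[0,0,0],"twist":0},{"gripper":100,"travel":[0,0,0],"twist":0},{"gripper":100,"travel":[0,0,0],"twist":0},{"gripper":100,"travel":[0,0,0],"twist":0},{"gripper":100,"travel":[0,0,-0.03],"twist":0}]'
python3 -m handwheel '[{"gripper":100,"travel":[0,0,-0.03],"twist":0},{"gripper":100,"travel":[-0.04,0,0],"twist":0},{"gripper":100,"travel":[-0.04,0,0],"twist":0},{"gripper":100,"travel":[-0.04,0,0],"twist":0},{"gripper":100,"travel":[-0.028,0,0],"twist":0}]'
python3 -m handwheel '[{"gripper":100,"travel":[0,0,0],"twist":0},{"gripper":100,"travel":[0,0,0],"twist":0}]'
```

```text
time_s: 10.15
ee_pos: [475.4, -79.0, 235.9]
ee_rot: [179.9, 0.0, 90.0]
force: [0.5, 1.1, 6.0]
gripper_width: 53.7
time_s: 10.57
ee_pos: [475.6, 11.5, 235.9]
ee_rot: [179.8, 0.1, 90.0]
force: [0.1, -4.1, 5.7]
gripper_width: 54.0
time_s: 10.82
ee_pos: [475.5, 40.9, 235.9]
ee_rot: [179.8, -0.1, 90.1]
force: [-0.5, 4.0, 5.9]
gripper_width: 53.9
time_s: 11.23
ee_pos: [473.1, 38.6, 260.8]
ee_rot: [-179.3, 0.0, 90.0]
force: [0.2, -0.9, -0.1]
gripper_width: 84.3
time_s: 11.65
ee_pos: [474.6, -111.6, 294.9]
ee_rot: [180.0, 0.1, 89.9]
force: [0.7, 0.3, -0.0]
gripper_width: 91.4
time_s: 11.82
ee_pos: [474.7, -110.3, 294.5]
ee_rot: [-180.0, -0.0, 89.8]
force: [-0.2, 0.4, -0.2]
gripper_width: 90.9
```

Now case 3, +47 mm, then rise for a look.

```bash
python3 -m handwheel '[{"gripper":100,"travel":[-0.001,0,0.03],"twist":0},{"gripper":100,"travel":[0,0,0.029],"twist":0},{"gripper":45,"travel":[0,0,0],"twist":0},{"gripper":45,"travel":[0,0,0],"twist":0},{"gripper":45,"travel":[0,0,0],"twist":0}]' >/dev/null
python3 -m handwheel '[{"gripper":45,"travel":[0,0,0],"twist":0},{"gripper":45,"travel":[0,0,0],"twist":0},{"gripper":45,"travel":[0,0,0],"twist":0},{"gripper":45,"travel":[0,0,0],"twist":0}]'
python3 -m handwheel '[{"gripper":45,"travel":[0.01,0,0],"twist":0},{"gripper":45,"travel":[0.015,0,0],"twist":0},{"gripper":45,"travel":[0.015,0,0],"twist":0},{"gripper":45,"travel":[0.006,0,0],"twist":0},{"gripper":45,"travel":[0,0,0],"twist":0}]' 
python3 -m handwheel '[{"gripper":100,"travel":[0,0,0],"twist":0},{"gripper":100,"travel":[0,0,0],"twist":0},{"gripper":100,"travel":[0,0,0],"twist":0},{"gripper":100,"travel":[0,0,0],"twist":0},{"gripper":100,"travel":[0,0,-0.03],"twist":0}]'
python3 -m handwheel '[{"gripper":100,"travel":[0,0,-0.04],"twist":0},{"gripper":100,"travel":[-0.03,0,-0.025],"twist":0},{"gripper":100,"travel":[-0.04,0,0],"twist":0},{"gripper":100,"travel":[-0.03,0.01,0],"twist":0},{"gripper":100,"travel":[0,0.03,0],"twist":0}]'
python3 -m handwheel '[{"gripper":100,"travel":[0,0.04,0],"twist":0},{"gripper":100,"travel":[0,0,0],"twist":0},{"gripper":100,"travel":[0,0,0],"twist":0}]'
python3 - <<'E'
from h import *
grab("wrist","w2")
for i in (8,6,3,1,4,2,7): print(i,find("wrist",f"case{i}_c",49 if i in(1,3,6,8) else 45))
E
```

```text
time_s: 12.57
ee_pos: [475.4, -109.9, 236.9]
ee_rot: [179.9, 0.0, 90.0]
force: [0.1, -0.0, 5.5]
gripper_width: 53.9
time_s: 12.98
ee_pos: [475.6, -62.7, 236.9]
ee_rot: [179.8, 0.0, 90.1]
force: [0.3, 0.7, 6.2]
gripper_width: 53.8
time_s: 13.4
ee_pos: [473.1, -63.8, 261.7]
ee_rot: [-179.3, -0.1, 90.0]
force: [-0.1, -0.1, 0.4]
gripper_width: 84.3
time_s: 13.82
ee_pos: [512.7, -168.4, 331.4]
ee_rot: [-179.9, 0.1, 89.7]
force: [0.1, -0.6, -0.5]
gripper_width: 91.1
time_s: 14.07
ee_pos: [556.2, -164.4, 329.7]
ee_rot: [-179.9, -0.0, 90.0]
force: [-0.3, -0.5, 0.2]
gripper_width: 91.2
8 []
6 [(0.17, array([ 656.4, -121.5]))]
3 []
1 [(0.92, array([ 475.2, -140. ]))]
4 [(0.9, array([ 658.1, -127.5]))]
2 [(0.64, array([660.2,   2.9]))]
7 []
```

View pics/w2.png

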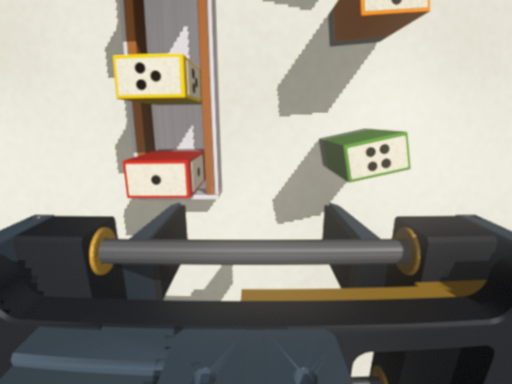

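The gap between 1 (at (156,180)) and 3 (at (150,76)) is open. The top of 4 has corners (345,151), (406,132), (410,160) and (348,181).

```bash
python3 - <<'E'
from h import *
grab("wrist")
def quad(pts,z):
    P=np.array([at("wrist",p,z) for p in pts]);c,wh,a=cv2.minAreaRect(P.astype(np.float32));print(P.round(0).tolist(),np.round(c,1),np.round(wh,1),round(a,1))
quad([(345,151),(406,132),(410,160),(348,181)],90)
quad([(125,161),(189,162),(193,197),(127,199)],94)
quad([(113,56),(182,54),(187,101),(117,98)],94)
print(at("wrist",(219,195),34),at("wrist",(219,195),4), yaw("wrist","case4_c",90))
E
```

```text
[[628.0, -119.0], [677.0, -103.0], [684.0, -126.0], [632.0, -144.0]] [ 654.9 -123.4] [55.2 25.2] 17.8
[[449.0, -126.0], [501.0, -127.0], [503.0, -157.0], [447.0, -158.0]] [ 474.3 -141.5] [56.4 32.1] 1.9
[[447.0, -46.0], [500.0, -46.0], [502.0, -80.0], [447.0, -77.0]] [474.8 -63.1] [55. 34.] 0.1
[ 516.60014723 -171.50040734] [ 512.53385907 -179.81533248] (array([ 646.3, -121.1]), array([73.2, 42. ]), 11.6, 0.82)
```

```bash
python3 -m handwheel '[{"gripper":100,"travel":[0.013,0.033,0],"twist":0},{"gripper":100,"travel":[0.013,0.033,0],"twist":0},{"gripper":100,"travel":[0.014,0.034,0],"twist":0},{"gripper":100,"travel":[0,0,0],"twist":-0.1},{"gripper":100,"travel":[0,0,0],"twist":-0.1}]' >/dev/null
python3 -m handwheel '[{"gripper":100,"travel":[0,0,0],"twist":-0.105},{"gripper":100,"travel":[0,0,0.04],"twist":0},{"gripper":100,"travel":[0,0,0.04],"twist":0},{"gripper":100,"travel":[0,0,0.018],"twist":0},{"gripper":100,"travel":[0,0,0],"twist":0}]'
python3 - <<'E'
from h import *
grab("wrist","w3"); print(tcp())
E
```

```text
time_s: 15.4
ee_pos: [653.1, -123.6, 227.5]
ee_rot: [-179.5, -0.3, 107.5]
force: [-1.2, 0.1, -0.0]
gripper_width: 90.7
(15.45, array([ 654.3, -123.8,  230.5]), array([-1.797e+02, -1.000e-01,  1.075e+02]), array([0.2, 0.7, 0. ]), 90.6)
```

View pics/w3.png

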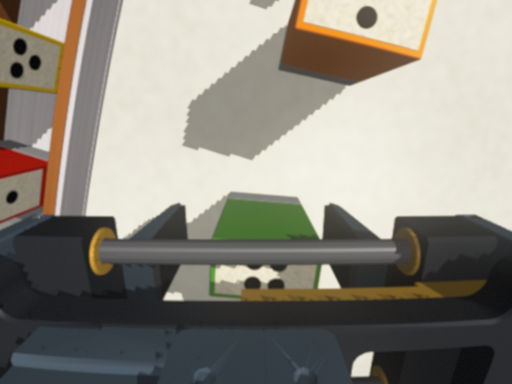

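4 sits squarely between the fingers, columns 210-320.

```bash
python3 -m handwheel '[{"gripper":45,"travel":[0,0,0],"twist":0},{"gripper":45,"travel":[0,0,0],"twist":0},{"gripper":45,"travel":[0,0,0],"twist":0},{"gripper":45,"travel":[0,0,0],"twist":0},{"gripper":45,"travel":[0,0,0],"twist":0}]'
python3 -m handwheel '[{"gripper":45,"travel":[0,0,0],"twist":0},{"gripper":45,"travel":[0,0,-0.02],"twist":0},{"gripper":45,"travel":[0,0,-0.03],"twist":0},{"gripper":45,"travel":[0,0,-0.03],"twist":0},{"gripper":45,"travel":[0,0,-0.03],"twist":0}]'
python3 -m handwheel '[{"gripper":45,"travel":[0,0,0],"twist":0.1},{"gripper":45,"travel":[0,0,0],"twist":0.1},{"gripper":45,"travel":[0,0,0],"twist":0.105},{"gripper":45,"travel":[0,-0.02,0],"twist":0},{"gripper":45,"travel":[0.03,-0.03,0],"twist":0}]'
python3 -m handwheel '[{"gripper":45,"travel":[0.03,-0.03,0],"twist":0},{"gripper":45,"travel":[0.03,-0.03,0],"twist":0},{"gripper":45,"travel":[0.022,-0.03,0],"twist":0},{"gripper":45,"travel":[0,-0.03,0],"twist":0},{"gripper":45,"travel":[0,-0.01,0],"twist":0}]'
python3 -m handwheel '[{"gripper":45,"travel":[0,0,0],"twist":0},{"gripper":45,"travel":[0,0,0],"twist":0}]'
python3 -c "
from h import *
grab('wrist','w4')"
```

```text
time_s: 15.87
ee_pos: [655.2, -124.0, 234.0]
ee_rot: [179.9, 0.1, 107.5]
force: [0.6, -0.2, -0.7]
gripper_width: 60.7
time_s: 16.28
ee_pos: [654.7, -123.9, 343.4]
ee_rot: [-179.9, -0.0, 107.5]
force: [0.2, 0.3, -1.8]
gripper_width: 55.5
time_s: 16.7
ee_pos: [606.6, -97.6, 342.0]
ee_rot: [179.9, 0.2, 89.8]
force: [0.8, 0.1, -0.7]
gripper_width: 55.3
time_s: 17.12
ee_pos: [472.3, -12.4, 342.3]
ee_rot: [-179.7, -0.0, 90.1]
force: [-0.5, -0.5, -0.8]
gripper_width: 55.4
time_s: 17.28
ee_pos: [477.0, -13.8, 343.3]
ee_rot: [179.9, 0.0, 90.0]
force: [1.1, 0.0, -1.0]
gripper_width: 55.2
```

View pics/w4.png

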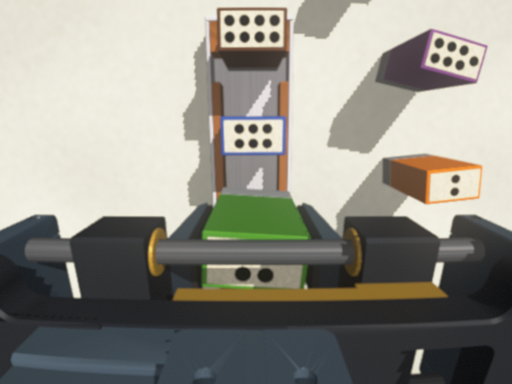

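4 is held level over the gap. 6 is at (253,136), 8 at (252,30), 2 at (450,180) and 7 at (450,60).

```bash
python3 -m handwheel '[{"gripper":45,"travel":[0.001,-0.002,0.035],"twist":0},{"gripper":45,"travel":[0,0,0.03],"twist":0},{"gripper":45,"travel":[0,0,0.02],"twist":0},{"gripper":45,"travel":[0,0,0.012],"twist":0},{"gripper":45,"travel":[0,0,0],"twist":0}]'
python3 -m handwheel '[{"gripper":45,"travel":[0,0,0.006],"twist":0},{"gripper":45,"travel":[0,0,0.001],"twist":0},{"gripper":45,"travel":[0,0,0],"twist":0},{"gripper":45,"travel":[0,0,0],"twist":0}]'
```

```text
time_s: 17.75
ee_pos: [475.3, -13.1, 243.0]
ee_rot: [-179.7, -0.0, 90.0]
force: [-0.7, -0.4, -2.7]
gripper_width: 55.3
time_s: 18.08
ee_pos: [475.1, -12.7, 239.3]
ee_rot: [179.9, 0.0, 90.0]
force: [0.2, 0.6, -1.6]
gripper_width: 55.1
```

```bash
python3 -m handwheel '[{"gripper":45,"travel":[0,0,0.002],"twist":0},{"gripper":45,"travel":[0,0,0],"twist":0},{"gripper":45,"travel":[0,0,0.001],"twist":0},{"gripper":45,"travel":[0,0,0],"twist":0}]'
python3 -m handwheel '[{"gripper":100,"travel":[0,0,0],"twist":0},{"gripper":100,"travel":[0,0,0],"twist":0},{"gripper":100,"travel":[0,0,0],"twist":0},{"gripper":100,"travel":[0,0,0],"twist":0},{"gripper":100,"travel":[0,0,-0.02],"twist":0}]'
python3 -m handwheel '[{"gripper":100,"travel":[0,0,-0.04],"twist":0},{"gripper":100,"travel":[0,0,-0.04],"twist":0},{"gripper":100,"travel":[-0.01,0.03,0],"twist":0},{"gripper":100,"travel":[-0.01,0.03,0],"twist":0},{"gripper":100,"travel":[-0.02,0.03,0],"twist":0}]'
python3 -m handwheel '[{"gripper":100,"travel":[-0.02,0.02,0],"twist":0},{"gripper":100,"travel":[0,0,0],"twist":0},{"gripper":100,"travel":[0,0,0],"twist":0}]'
python3 -c "
from h import *
grab('wrist','w5');print(tcp(),find('wrist','case4_c',49),find('wrist','case2_c',45),find('wrist','case7_c',45))"
```

```text
time_s: 18.42
ee_pos: [475.2, -12.5, 237.2]
ee_rot: [179.8, -0.0, 90.0]
force: [-0.4, 1.7, 7.8]
gripper_width: 54.7
time_s: 18.83
ee_pos: [473.4, -12.5, 253.2]
ee_rot: [-179.6, -0.0, 90.0]
force: [-0.0, 0.5, -0.4]
gripper_width: 85.1
time_s: 19.25
ee_pos: [565.5, -52.0, 337.1]
ee_rot: [179.8, -0.0, 90.1]
force: [0.6, -0.2, 0.2]
gripper_width: 91.3
time_s: 19.5
ee_pos: [585.2, -73.4, 334.9]
ee_rot: [-179.9, -0.0, 89.9]
force: [-0.5, 0.4, 0.6]
gripper_width: 91.3
(19.55, array([584.3, -72.7, 335. ]), array([-179.9,   -0. ,   90. ]), array([-0.5, -0.6, -0.1]), 91.4) [] [(0.65, array([485.2,  92.9]))] []
```

View pics/w5.png

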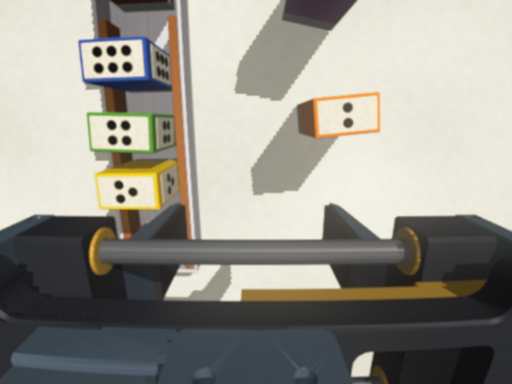

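4 stands at (122,132) between 3 and 6. The top of 2 has corners (314,101), (379,93), (381,131) and (317,138).

```bash
python3 - <<'E'
from h import *
grab("wrist")
P=np.array([at("wrist",p,90) for p in [(314,101),(379,93),(381,131),(317,138)]]);print(P.round(1),P.mean(0),tcp()[1])
d=P[1]-P[0]+P[2]-P[3];print(np.degrees(np.arctan2(d[1],d[0])))
E
```

```text
[[630.6  12.5]
 [682.8  19.5]
 [687.4 -10.5]
 [634.4 -16.7]] [658.78695969   1.19150005] [583.8 -71.9 335.8]
7.13851779390101
```

```bash
python3 -m handwheel '[{"gripper":100,"travel":[0.024,0.025,0],"twist":0},{"gripper":100,"travel":[0.024,0.025,0],"twist":0},{"gripper":100,"travel":[0.025,0.025,0],"twist":0},{"gripper":100,"travel":[0,0,0],"twist":-0.065},{"gripper":100,"travel":[0,0,0.03],"twist":-0.06}]' >/dev/null
python3 -m handwheel '[{"gripper":100,"travel":[0,0,0.04],"twist":0},{"gripper":100,"travel":[0,0,0.033],"twist":0},{"gripper":100,"travel":[0,0,0],"twist":0},{"gripper":100,"travel":[0,0,0],"twist":0}]'
python3 -m handwheel '[{"gripper":45,"travel":[0,0,0],"twist":0},{"gripper":45,"travel":[0,0,0],"twist":0},{"gripper":45,"travel":[0,0,0],"twist":0},{"gripper":45,"travel":[0,0,0],"twist":0},{"gripper":45,"travel":[0,0,0],"twist":0}]'
python3 -m handwheel '[{"gripper":45,"travel":[0,0,0],"twist":0},{"gripper":45,"travel":[0,0,0],"twist":0}]'
```

```text
time_s: 20.5
ee_pos: [658.9, 0.9, 231.7]
ee_rot: [-179.8, -0.0, 97.2]
force: [0.0, -1.4, -0.1]
gripper_width: 91.3
time_s: 20.92
ee_pos: [659.8, 0.3, 234.1]
ee_rot: [179.9, 0.0, 97.2]
force: [-0.4, -0.5, -0.3]
gripper_width: 60.8
time_s: 21.08
ee_pos: [659.7, 0.3, 233.5]
ee_rot: [179.9, 0.0, 97.2]
force: [-1.5, 0.0, 2.4]
gripper_width: 54.5
```

```bash
python3 -m handwheel '[{"gripper":45,"travel":[0,0,-0.02],"twist":0},{"gripper":45,"travel":[0,0,-0.03],"twist":0},{"gripper":45,"travel":[0,0,-0.03],"twist":0},{"gripper":45,"travel":[0,0,-0.03],"twist":0},{"gripper":45,"travel":[0,0,0],"twist":0.065}]'
python3 -m handwheel '[{"gripper":45,"travel":[0,0,0],"twist":0.06},{"gripper":45,"travel":[-0.02,-0.03,0],"twist":0},{"gripper":45,"travel":[-0.02,-0.03,0],"twist":0},{"gripper":45,"travel":[-0.02,-0.03,0],"twist":0},{"gripper":45,"travel":[-0.02,-0.03,0],"twist":0}]'
python3 -m handwheel '[{"gripper":45,"travel":[-0.015,-0.03,0],"twist":0},{"gripper":45,"travel":[-0.008,-0.025,0],"twist":0},{"gripper":45,"travel":[0,-0.01,0],"twist":0},{"gripper":45,"travel":[0,0,0],"twist":0},{"gripper":45,"travel":[0,0,0],"twist":0}]'
python3 -c "
from h import *
grab('wrist');print(tcp(),[(i,find('wrist',f'case{i}_c',49)) for i in (3,4,6)], find('wrist','wall',4),find('wrist','tray',0))"
```

```text
time_s: 21.5
ee_pos: [660.8, 0.4, 349.4]
ee_rot: [179.3, 0.1, 93.4]
force: [0.9, -0.4, -0.4]
gripper_width: 54.0
time_s: 21.92
ee_pos: [538.0, -80.1, 341.9]
ee_rot: [-179.9, 0.0, 90.0]
force: [0.0, -0.7, -2.2]
gripper_width: 53.7
time_s: 22.33
ee_pos: [475.0, -102.5, 343.0]
ee_rot: [179.9, 0.0, 90.0]
force: [0.8, 0.7, -1.5]
gripper_width: 54.3
(22.3833, array([ 475.7, -102.4,  343. ]), array([179.9,   0. ,  90. ]), array([ 0.7,  0.6, -3. ]), 54.2) [(3, []), (4, []), (6, [(0.68, array([474.9,  40.4]))])] [] []
```

```bash
python3 -m handwheel '[{"gripper":45,"travel":[0,0,0.035],"twist":0},{"gripper":45,"travel":[0,0,0.03],"twist":0},{"gripper":45,"travel":[0,0,0.02],"twist":0},{"gripper":45,"travel":[0,0,0.012],"twist":0},{"gripper":45,"travel":[0,0,0],"twist":0}]'
python3 -m handwheel '[{"gripper":45,"travel":[0,0,0.005],"twist":0},{"gripper":45,"travel":[0,0,0.002],"twist":0},{"gripper":45,"travel":[0,0,0],"twist":0},{"gripper":45,"travel":[0,0,0.001],"twist":0},{"gripper":45,"travel":[0,0,0],"twist":0}]'
```

```text
time_s: 23.05
ee_pos: [474.1, -102.2, 243.0]
ee_rot: [-179.7, -0.1, 90.0]
force: [0.2, -0.2, -1.8]
gripper_width: 53.9
time_s: 23.47
ee_pos: [474.8, -102.6, 238.3]
ee_rot: [179.9, 0.0, 90.0]
force: [-1.1, 0.7, -2.3]
gripper_width: 54.5
```

```bash
python3 -m handwheel '[{"gripper":45,"travel":[0,0,0.001],"twist":0},{"gripper":45,"travel":[0,0,0],"twist":0},{"gripper":100,"travel":[0,0,0],"twist":0},{"gripper":100,"travel":[0,0,0],"twist":0},{"gripper":100,"travel":[0,0,0],"twist":0}]'
python3 -m handwheel '[{"gripper":100,"travel":[0,0,0],"twist":0},{"gripper":100,"travel":[0,0,-0.02],"twist":0},{"gripper":100,"travel":[0,0,-0.04],"twist":0},{"gripper":100,"travel":[0,0,-0.04],"twist":0},{"gripper":100,"travel":[0.03,0.02,0],"twist":0}]'
python3 -m handwheel '[{"gripper":100,"travel":[0.035,0.02,0],"twist":0},{"gripper":100,"travel":[0.035,0.02,0],"twist":0},{"gripper":100,"travel":[0.03,0.02,0],"twist":0},{"gripper":100,"travel":[0.01,0.01,0],"twist":0},{"gripper":100,"travel":[0,0,0],"twist":0}]'
python3 -m handwheel '[{"gripper":100,"travel":[0,0,0],"twist":0},{"gripper":100,"travel":[0,0,0],"twist":0}]'
python3 -c "
from h import *
grab('wrist','w6');print(tcp(),find('wrist','case7_c',45),find('wrist','slot',4))"
```

```text
time_s: 23.88
ee_pos: [474.7, -102.6, 236.9]
ee_rot: [180.0, 0.0, 90.0]
force: [0.9, -0.2, -0.9]
gripper_width: 71.1
time_s: 24.3
ee_pos: [494.7, -75.5, 343.8]
ee_rot: [179.3, 0.3, 89.7]
force: [1.3, -0.8, -0.8]
gripper_width: 91.1
time_s: 24.72
ee_pos: [566.3, 39.7, 336.4]
ee_rot: [179.9, -0.0, 90.2]
force: [-0.1, 0.1, -0.3]
gripper_width: 91.1
time_s: 24.88
ee_pos: [563.9, 36.5, 336.4]
ee_rot: [-179.9, 0.0, 90.0]
force: [0.4, 0.1, 0.1]
gripper_width: 91.0
(24.9333, array([563.8,  36.2, 336.5]), array([-179.9,    0. ,   89.9]), array([ 0.2,  0.7, -0.2]), 91.3) [] [(0.96, array([472.5, 109.3]))]
```

View pics/w6.png

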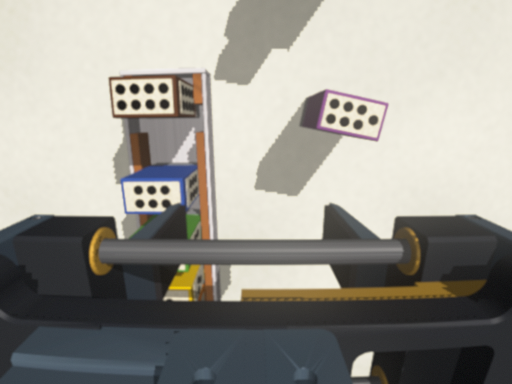

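The top of 7 has corners (325,91), (388,103), (380,140) and (317,128). The far tray corner is at (208,70).

```bash
python3 - <<'E'
from h import *
grab("wrist")
P=np.array([at("wrist",p,90) for p in [(325,91),(388,103),(380,140),(317,128)]]);print(P.round(1),P.mean(0),tcp()[1])
d=P[1]-P[0]+P[2]-P[3];print(np.degrees(np.arctan2(d[1],d[0])))
print(at("wrist",(208,70),34),at("wrist",(195,133),34),at("wrist",(198,104),34))
for q in [(110,80),(179,77),(183,117),(113,116)]: print(at("wrist",q,94).round(0))
E
```

```text
[[619.8 128.2]
 [672.  119.7]
 [668.3  89.8]
 [614.7  99.2]] [643.68319043 109.23560538] [564.   36.3 336.9]
-9.603253908213327
[518.21145728 153.52470271] [502.60996537  92.80345543] [507.02109279 121.41843829]
[450. 138.]
[505. 139.]
[507. 108.]
[449. 110.]
```

```bash
python3 -m handwheel '[{"gripper":100,"travel":[0.024,0.027,0],"twist":0},{"gripper":100,"travel":[0.024,0.027,0],"twist":0},{"gripper":100,"travel":[0.025,0.026,0],"twist":0},{"gripper":100,"travel":[0,0,0],"twist":0.085},{"gripper":100,"travel":[0,0,0.03],"twist":0.083}]' >/dev/null
python3 -m handwheel '[{"gripper":100,"travel":[0,0,0.04],"twist":0},{"gripper":100,"travel":[0,0,0.034],"twist":0},{"gripper":100,"travel":[0,0,0],"twist":0},{"gripper":100,"travel":[0,0,0],"twist":0}]'
python3 -m handwheel '[{"gripper":45,"travel":[0,0,0],"twist":0},{"gripper":45,"travel":[0,0,0],"twist":0},{"gripper":45,"travel":[0,0,0],"twist":0},{"gripper":45,"travel":[0,0,0],"twist":0},{"gripper":45,"travel":[0,0,0],"twist":0}]'
python3 -m handwheel '[{"gripper":45,"travel":[0,0,0],"twist":0},{"gripper":45,"travel":[0,0,0],"twist":0}]'
```

```text
time_s: 25.83
ee_pos: [644.1, 109.7, 231.5]
ee_rot: [-179.8, 0.1, 80.3]
force: [0.4, 0.5, 0.5]
gripper_width: 91.3
time_s: 26.25
ee_pos: [644.8, 110.4, 234.1]
ee_rot: [179.9, -0.0, 80.4]
force: [0.4, -0.6, -0.4]
gripper_width: 61.0
time_s: 26.42
ee_pos: [644.5, 110.4, 233.5]
ee_rot: [180.0, -0.0, 80.4]
force: [-1.6, 0.4, 3.5]
gripper_width: 53.8
```

Lift, untwist, go to (475, 82).

```bash
python3 -m handwheel '[{"gripper":45,"travel":[0,0,-0.02],"twist":0},{"gripper":45,"travel":[0,0,-0.03],"twist":0},{"gripper":45,"travel":[0,0,-0.03],"twist":0},{"gripper":45,"travel":[0,0,-0.03],"twist":0},{"gripper":45,"travel":[0,0,0],"twist":-0.085}]'
python3 -m handwheel '[{"gripper":45,"travel":[0,0,0],"twist":-0.083},{"gripper":45,"travel":[-0.01,-0.03,0],"twist":0},{"gripper":45,"travel":[-0.01,-0.03,0],"twist":0},{"gripper":45,"travel":[-0.008,-0.03,0],"twist":0},{"gripper":45,"travel":[0,-0.03,0],"twist":0}]'
python3 -m handwheel '[{"gripper":45,"travel":[0,-0.03,0],"twist":0},{"gripper":45,"travel":[0,-0.02,0],"twist":0},{"gripper":45,"travel":[0,0,0],"twist":0},{"gripper":45,"travel":[0,0,0],"twist":0},{"gripper":45,"travel":[0,0,0],"twist":0}]'
python3 -c "
from h import *
grab('wrist');
for q in [(217,10)]: print(at('wrist',q,94))
print(tcp(),find('wrist','case8_c',49), find('wrist','case6_c',49))"
```

```text
time_s: 26.83
ee_pos: [645.9, 110.7, 349.5]
ee_rot: [179.3, -0.2, 85.3]
force: [2.0, -0.3, -1.3]
gripper_width: 54.2
time_s: 27.25
ee_pos: [523.1, 81.3, 342.0]
ee_rot: [-179.9, 0.1, 89.9]
force: [0.4, 0.2, -0.5]
gripper_width: 54.0
time_s: 27.67
ee_pos: [475.3, 82.5, 343.0]
ee_rot: [179.9, -0.0, 90.0]
force: [0.2, 0.0, -2.4]
gripper_width: 54.2
[446.75042094 234.54973559]
(27.7167, array([475.6,  82.5, 342.9]), array([179.9,  -0. ,  90. ]), array([-0.9, -0.2, -1.1]), 54.0) [(0.56, array([473. , 112.1]))] []
```

```bash
python3 -m handwheel '[{"gripper":45,"travel":[-0.002,0,0.035],"twist":0},{"gripper":45,"travel":[0,0,0.03],"twist":0},{"gripper":45,"travel":[0,0,0.02],"twist":0},{"gripper":45,"travel":[0,0,0.012],"twist":0},{"gripper":45,"travel":[0,0,0],"twist":0}]'
python3 -m handwheel '[{"gripper":45,"travel":[0,0,0.005],"twist":0},{"gripper":45,"travel":[0,0,0.002],"twist":0},{"gripper":45,"travel":[0,0,0],"twist":0},{"gripper":45,"travel":[0,0,0.002],"twist":0},{"gripper":45,"travel":[0,0,0],"twist":0}]'
```

```text
time_s: 28.23
ee_pos: [474.3, 80.2, 242.9]
ee_rot: [-179.7, 0.1, 90.0]
force: [-0.1, -0.5, -1.9]
gripper_width: 54.2
time_s: 28.65
ee_pos: [475.0, 80.5, 237.5]
ee_rot: [179.9, -0.0, 90.0]
force: [0.1, 0.4, 0.5]
gripper_width: 54.2
```

```bash
python3 -m handwheel '[{"gripper":100,"travel":[0,0,0],"twist":0},{"gripper":100,"travel":[0,0,0],"twist":0},{"gripper":100,"travel":[0,0,0],"twist":0},{"gripper":100,"travel":[0,0,0],"twist":0},{"gripper":100,"travel":[0,0,-0.03],"twist":0}]'
python3 -m handwheel '[{"gripper":100,"travel":[0,0,-0.04],"twist":0},{"gripper":100,"travel":[0,0,-0.04],"twist":0},{"gripper":100,"travel":[-0.035,0,-0.02],"twist":0},{"gripper":100,"travel":[-0.04,0,-0.01],"twist":0},{"gripper":100,"travel":[-0.04,0,0],"twist":0}]'
python3 -m handwheel '[{"gripper":100,"travel":[-0.04,0,0],"twist":0},{"gripper":100,"travel":[-0.02,0,0],"twist":0},{"gripper":100,"travel":[0,0,0],"twist":0},{"gripper":100,"travel":[0,0,0],"twist":0},{"gripper":100,"travel":[0,0,0],"twist":0}]'
python3 -c "
from h import *
grab('wrist','w7');print(tcp(),[(i,find('wrist',f'case{i}_c',49)) for i in (1,2,3,4,6,7,8)])"
```

```text
time_s: 29.07
ee_pos: [472.8, 80.1, 263.1]
ee_rot: [-179.4, 0.1, 90.0]
force: [0.0, -1.1, -1.0]
gripper_width: 84.4
time_s: 29.48
ee_pos: [475.0, -35.3, 380.1]
ee_rot: [179.6, 0.0, 90.2]
force: [0.7, -0.7, -0.1]
gripper_width: 90.9
time_s: 29.9
ee_pos: [474.5, -94.0, 376.6]
ee_rot: [-180.0, -0.0, 90.0]
force: [0.2, -0.8, -0.4]
gripper_width: 90.8
(29.95, array([474.6, -93.7, 376.6]), array([-180. ,   -0. ,   90.1]), array([ 0.1, -0.1, -0.5]), 91.1) [(1, [(0.87, array([ 474.3, -136.4]))]), (2, [(0.95, array([ 473.9, -101.5]))]), (3, [(0.95, array([477.1, -60.7]))]), (4, []), (6, [(0.66, array([474. ,  41.8])), (0.25, array([474.4, -58. ]))]), (7, [(0.81, array([473.6,  79.4]))]), (8, [])]
```

View pics/w7.png

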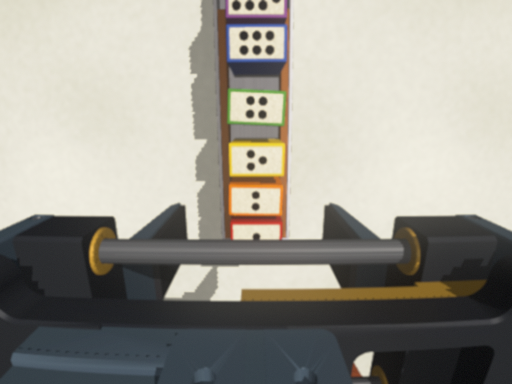

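The row stands in order 1, 2, 3, 4, 6, 7 (8 is off the top of the view), with nothing tilted. Next I grip 8 and push the row.

```bash
python3 -m handwheel '[{"gripper":100,"travel":[0.04,0,0],"twist":0},{"gripper":100,"travel":[0.04,0,0],"twist":0},{"gripper":100,"travel":[0.04,0,0],"twist":0},{"gripper":100,"travel":[0.04,0,0],"twist":0},{"gripper":100,"travel":[0.04,0,0.02],"twist":0}]' >/dev/null
python3 -m handwheel '[{"gripper":100,"travel":[0.016,0,0.03],"twist":0},{"gripper":100,"travel":[0,0,0.04],"twist":0},{"gripper":100,"travel":[0,0,0.03],"twist":0},{"gripper":100,"travel":[0,0,0.018],"twist":0},{"gripper":100,"travel":[0,0,0],"twist":0}]'
python3 -m handwheel '[{"gripper":45,"travel":[0,0,0],"twist":0},{"gripper":45,"travel":[0,0,0],"twist":0},{"gripper":45,"travel":[0,0,0],"twist":0},{"gripper":45,"travel":[0,0,0],"twist":0},{"gripper":45,"travel":[0,0,0],"twist":0}]'
python3 -m handwheel '[{"gripper":45,"travel":[0,0,0],"twist":0},{"gripper":45,"travel":[0,0,0],"twist":0},{"gripper":45,"travel":[0,0,0],"twist":0},{"gripper":45,"travel":[-0.005,0,0],"twist":0},{"gripper":45,"travel":[-0.005,0,0],"twist":0}]'
```

```text
time_s: 31.13
ee_pos: [473.0, 118.8, 236.5]
ee_rot: [-179.5, 0.1, 90.1]
force: [-0.4, -1.1, 0.3]
gripper_width: 91.4
time_s: 31.55
ee_pos: [474.9, 118.6, 241.3]
ee_rot: [179.9, -0.0, 90.0]
force: [0.4, 0.0, -0.3]
gripper_width: 60.6
time_s: 31.97
ee_pos: [474.9, 109.3, 240.9]
ee_rot: [179.9, -0.1, 89.9]
force: [0.1, 5.1, 5.8]
gripper_width: 53.7
```

```bash
python3 -m handwheel '[{"gripper":45,"travel":[-0.006,0,0],"twist":0},{"gripper":45,"travel":[-0.006,0,0],"twist":0},{"gripper":45,"travel":[-0.006,0,0],"twist":0},{"gripper":45,"travel":[-0.006,0,0],"twist":0},{"gripper":45,"travel":[-0.006,0,0],"twist":0}]'
python3 -m handwheel '[{"gripper":45,"travel":[-0.006,0,0],"twist":0},{"gripper":45,"travel":[-0.006,0,0],"twist":0},{"gripper":45,"travel":[-0.006,0,0],"twist":0},{"gripper":45,"travel":[-0.004,0,0],"twist":0},{"gripper":45,"travel":[-0.004,0,0],"twist":0}]'
```

```text
time_s: 32.38
ee_pos: [475.1, 79.3, 240.9]
ee_rot: [179.9, -0.2, 89.9]
force: [0.5, 5.4, 5.0]
gripper_width: 53.7
time_s: 32.8
ee_pos: [475.2, 53.4, 240.9]
ee_rot: [179.9, -0.2, 89.9]
force: [0.0, 8.1, 4.7]
gripper_width: 53.7
```

```bash
python3 -m handwheel '[{"gripper":45,"travel":[-0.003,0,0],"twist":0},{"gripper":45,"travel":[-0.003,0,0],"twist":0},{"gripper":45,"travel":[-0.003,0,0],"twist":0},{"gripper":45,"travel":[-0.002,0,0],"twist":0}]'
python3 -m handwheel '[{"gripper":45,"travel":[-0.002,0,0],"twist":0},{"gripper":45,"travel":[-0.002,0,0],"twist":0},{"gripper":45,"travel":[-0.001,0,0],"twist":0}]'
```

```text
time_s: 33.13
ee_pos: [475.2, 42.7, 240.9]
ee_rot: [179.9, -0.2, 89.8]
force: [0.0, 9.2, 6.2]
gripper_width: 53.5
time_s: 33.38
ee_pos: [475.2, 37.9, 240.9]
ee_rot: [179.8, -0.2, 89.8]
force: [-0.1, 9.4, 5.4]
gripper_width: 54.1
```

```bash
python3 -m handwheel '[{"gripper":45,"travel":[-0.002,0,0],"twist":0},{"gripper":45,"travel":[-0.002,0,0],"twist":0},{"gripper":45,"travel":[-0.001,0,0],"twist":0}]'
python3 -m handwheel '[{"gripper":45,"travel":[-0.001,0,0],"twist":0},{"gripper":45,"travel":[-0.001,0,0],"twist":0}]'
```

```text
time_s: 33.63
ee_pos: [475.2, 32.9, 240.9]
ee_rot: [179.9, -0.2, 89.8]
force: [-0.0, 9.8, 4.7]
gripper_width: 54.0
time_s: 33.8
ee_pos: [475.2, 31.3, 240.9]
ee_rot: [179.9, -0.3, 89.8]
force: [0.2, 12.7, 5.3]
gripper_width: 53.8
```

```bash
python3 -m handwheel '[{"gripper":45,"travel":[-0.001,0,0],"twist":0},{"gripper":45,"travel":[-0.001,0,0],"twist":0}]'
python3 -m handwheel '[{"gripper":45,"travel":[-0.001,0,0],"twist":0},{"gripper":45,"travel":[0,0,0],"twist":0}]'
```

```text
time_s: 33.97
ee_pos: [475.2, 29.5, 241.0]
ee_rot: [179.8, -0.3, 89.8]
force: [-0.4, 12.8, 6.1]
gripper_width: 53.8
time_s: 34.13
ee_pos: [475.2, 28.5, 241.0]
ee_rot: [179.8, -0.3, 89.8]
force: [-0.3, 12.0, 6.0]
gripper_width: 53.9
```

```bash
python3 -m handwheel '[{"gripper":45,"travel":[-0.001,0,0],"twist":0},{"gripper":45,"travel":[-0.001,0,0],"twist":0}]'
python3 -m handwheel '[{"gripper":45,"travel":[-0.001,0,0],"twist":0},{"gripper":45,"travel":[-0.001,0,0],"twist":0}]'
```

```text
time_s: 34.3
ee_pos: [475.2, 26.8, 241.0]
ee_rot: [179.8, -0.4, 89.8]
force: [-0.2, 14.3, 6.8]
gripper_width: 54.0
time_s: 34.47
ee_pos: [475.2, 25.8, 241.1]
ee_rot: [179.8, -0.5, 89.7]
force: [0.1, 26.4, 6.9]
gripper_width: 53.8
```

The force jumped to 26 N, so the row is against the wall. Release and look.

```bash
python3 -m handwheel '[{"gripper":45,"travel":[0.001,0,0],"twist":0},{"gripper":100,"travel":[0,0,0],"twist":0},{"gripper":100,"travel":[0,0,0],"twist":0},{"gripper":100,"travel":[0,0,0],"twist":0},{"gripper":100,"travel":[0,0,0],"twist":0}]'
python3 -m handwheel '[{"gripper":100,"travel":[0,0,-0.03],"twist":0},{"gripper":100,"travel":[0,0,-0.04],"twist":0},{"gripper":100,"travel":[0,0,-0.04],"twist":0},{"gripper":100,"travel":[-0.035,0,-0.02],"twist":0},{"gripper":100,"travel":[-0.04,0,-0.01],"twist":0}]'
python3 -m handwheel '[{"gripper":100,"travel":[-0.04,0,0],"twist":0},{"gripper":100,"travel":[-0.04,0,0],"twist":0},{"gripper":100,"travel":[-0.03,0,0],"twist":0},{"gripper":100,"travel":[0,0,0],"twist":0},{"gripper":100,"travel":[0,0,0],"twist":0}]'
python3 -c "
from h import *
grab('wrist','w8');print(tcp(),[(i,find('wrist',f'case{i}_c',49)) for i in (1,2,3,4,6,7,8)],find('wrist','slot',4))"
```

```text
time_s: 34.88
ee_pos: [474.4, 23.4, 239.9]
ee_rot: [-180.0, 0.0, 90.0]
force: [-0.3, -0.5, 0.5]
gripper_width: 77.3
time_s: 35.3
ee_pos: [475.1, -51.1, 383.8]
ee_rot: [179.6, 0.0, 90.2]
force: [1.9, -0.1, 0.7]
gripper_width: 91.1
time_s: 35.72
ee_pos: [474.2, -162.9, 379.7]
ee_rot: [-180.0, -0.0, 89.8]
force: [-0.1, 0.4, 0.4]
gripper_width: 91.3
(35.7667, array([ 474.3, -161.8,  379.7]), array([-179.9,   -0. ,   89.9]), array([0.3, 0.3, 0.4]), 91.5) [(1, []), (2, []), (3, []), (4, []), (6, []), (7, []), (8, [])] []
```

View pics/w8.png

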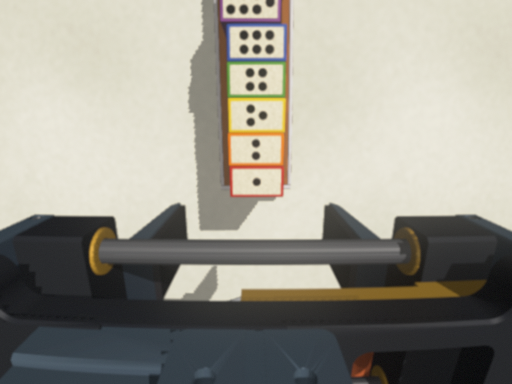

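1-6 are tight and square. 7 at (250,8) is shifted or yawed to -x. I move +y to see 7, 8 and the slot.

```bash
python3 -m handwheel '[{"gripper":100,"travel":[0.04,0,0],"twist":0},{"gripper":100,"travel":[0.04,0,0],"twist":0},{"gripper":100,"travel":[0.03,0,0],"twist":0},{"gripper":100,"travel":[0,0,0],"twist":0},{"gripper":100,"travel":[0,0,0],"twist":0}]'
python3 -c "
from h import *
grab('wrist','w9');print(tcp(),[(i,find('wrist',f'case{i}_c',49)) for i in (6,7,8)],find('wrist','slot',4),find('wrist','board_c',65))"
```

```text
time_s: 36.58
ee_pos: [474.5, -49.9, 380.3]
ee_rot: [180.0, 0.0, 90.2]
force: [-0.2, -0.3, -0.4]
gripper_width: 91.2
(36.6333, array([474.6, -50.8, 380.3]), array([180. ,   0. ,  90.1]), array([-0.9, -0.4,  1.1]), 91.1) [(6, []), (7, []), (8, [])] [(0.95, array([468.3, 105.9]))] []
```

View pics/w9.png

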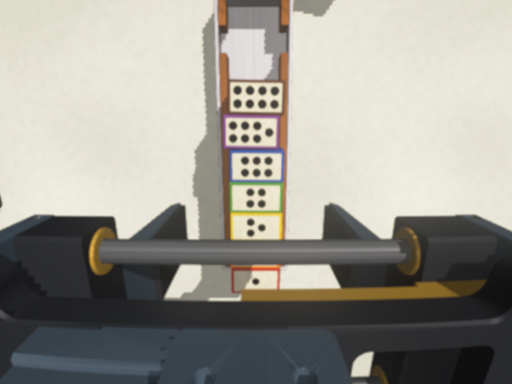

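7's top spans columns 223-280, against 229-284 for 8 and 230-283 for 6, so it is shifted about 5 px. I measure it on an enlarged crop.

```bash
python3 - <<'E'
from h import *
grab("wrist")
im=cv2.cvtColor(F["wrist"]["frame"],cv2.COLOR_RGB2BGR)[20:220,190:320]
cv2.imwrite("pics/w9c.png",cv2.resize(im,None,fx=3,fy=3,interpolation=cv2.INTER_CUBIC)) 
for n in("top","side"):grab(n)
im=F["side"]["frame"][150:270,220:320];cv2.imwrite("pics/s9c.png",cv2.cvtColor(cv2.resize(im,None,fx=5,fy=5,interpolation=cv2.INTER_CUBIC),cv2.COLOR_RGB2BGR))
E
```

```text
(no output)
```

View pics/w9c.png

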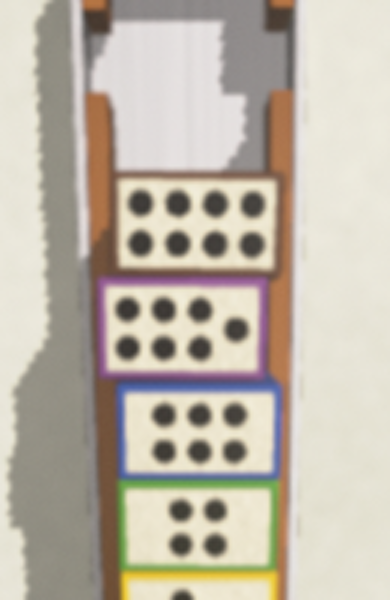

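```bash
python3 - <<'E'
from h import *
grab("wrist");f=F["wrist"]["frame"].astype(int)
for n,r in((8,95),(7,131),(6,164),(4,195)):
    print(n,"L",f[r,220:236].mean(1).round().astype(int).tolist(),"R",f[r,274:290].mean(1).round().astype(int).tolist())
E
```

```text
8 L [130, 118, 120, 119, 115, 106, 92, 85, 108, 158, 205, 221, 225, 225, 226, 224] R [223, 226, 226, 226, 226, 223, 215, 178, 127, 102, 109, 120, 134, 158, 196, 221]
7 L [111, 91, 94, 115, 143, 183, 215, 224, 224, 221, 213, 198, 187, 189, 202, 215] R [218, 207, 165, 135, 124, 113, 116, 125, 126, 127, 127, 127, 133, 167, 213, 224]
6 L [134, 124, 103, 88, 85, 85, 85, 84, 87, 98, 115, 151, 196, 219, 222, 224] R [225, 226, 227, 226, 226, 225, 213, 166, 131, 132, 133, 129, 155, 203, 226, 227]
4 L [138, 137, 125, 98, 83, 85, 86, 84, 84, 90, 109, 145, 193, 218, 223, 222] R [225, 226, 226, 226, 225, 209, 159, 122, 119, 125, 130, 150, 185, 216, 219, 206]
```

View pics/s9c.png

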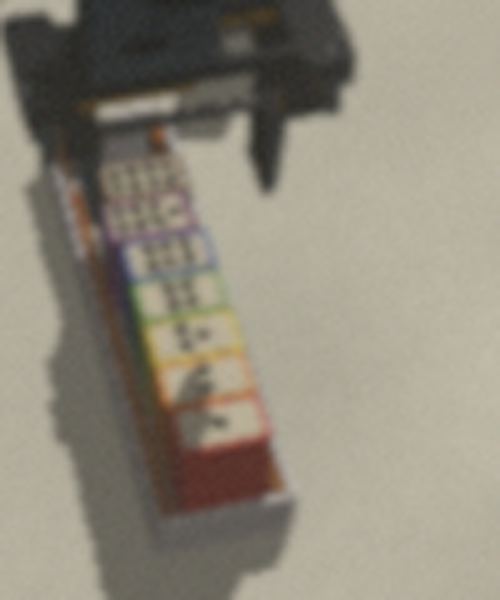

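The side view shows all tops level and closed up; 7 is only shifted about 5 mm in x and upright, within limits. Now I measure the slot edges from above and look at the board.

```bash
python3 -m handwheel '[{"gripper":100,"travel":[0.04,0,0],"twist":0},{"gripper":100,"travel":[0.04,0,0],"twist":0},{"gripper":100,"travel":[0.015,0,0],"twist":0},{"gripper":100,"travel":[0,0,0],"twist":0},{"gripper":100,"travel":[0,0,0],"twist":0}]'
python3 - <<'E'
from h import *
grab("wrist","w10");f=F["wrist"]["frame"].astype(float)
print(tcp(),find("wrist","slot",4),find("wrist","board_c",65),find("wrist","tray",0),find("wrist","case8_c",49))
d=f[:,:,0]-f[:,:,2]
for x in (439,507):
    # follow the rail in y at z=34
    ys=np.arange(60,160,2.);v=[]
    for y in ys:
        u=proj("wrist",(x,y,34)); v.append(int(cv2.getRectSubPix(d.astype(np.float32),(5,1),tuple(map(float,u))).mean()))
    print(x,list(zip(ys.astype(int).tolist(),v)))
E
```

```text
time_s: 37.5
ee_pos: [474.6, 44.0, 380.1]
ee_rot: [180.0, 0.0, 90.1]
force: [0.3, -0.3, -0.6]
gripper_width: 91.5
(37.55, array([474.6,  43.4, 380.1]), array([-180.,    0.,   90.]), array([-0.5, -0.2, -0.3]), 91.0) [(0.65, array([472.7, 109.9]))] [] [] [(0.65, array([475.5,  39.2]))]
439 [(60, 97), (62, 96), (64, 95), (66, 95), (68, 95), (70, 94), (72, 94), (74, 94), (76, 94), (78, 93), (80, 93), (82, 92), (84, 93), (86, 93), (88, 94), (90, 94), (92, 91), (94, 50), (96, 12), (98, 7), (100, 6), (102, 7), (104, 7), (106, 7), (108, 8), (110, 7), (112, 7), (114, 7), (116, 6), (118, 6), (120, 9), (122, 71), (124, 103), (126, 104), (128, 102), (130, 101), (132, 97), (134, 90), (136, 86), (138, 88), (140, 93), (142, 92), (144, 89), (146, 85), (148, 80), (150, 39), (152, 9), (154, 5), (156, 11), (158, 15)]
507 [(60, 94), (62, 94), (64, 94), (66, 94), (68, 92), (70, 92), (72, 92), (74, 92), (76, 91), (78, 91), (80, 90), (82, 90), (84, 90), (86, 89), (88, 89), (90, 89), (92, 86), (94, 58), (96, 13), (98, 7), (100, 6), (102, 6), (104, 6), (106, 6), (108, 5), (110, 6), (112, 6), (114, 5), (116, 6), (118, 6), (120, 6), (122, 44), (124, 93), (126, 101), (128, 100), (130, 99), (132, 96), (134, 91), (136, 86), (138, 85), (140, 88), (142, 91), (144, 89), (146, 86), (148, 82), (150, 60), (152, 15), (154, 5), (156, 10), (158, 14)]
```

View pics/w10.png

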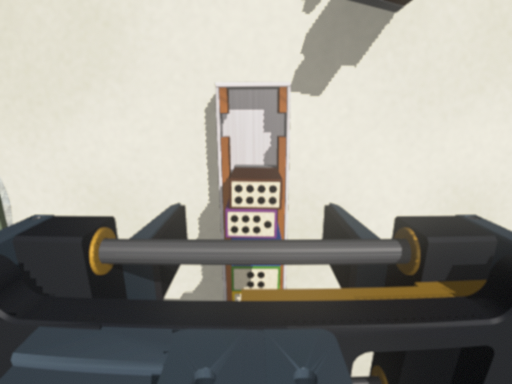

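Slot notch edges: y 94.2 and 122.1, so its centre is at y ≈ 108.1, with yaw about 0. I check 8's camera position against the gripper's, then go to the board.

```bash
python3 - <<'E'
from h import *
grab("wrist");f=F["wrist"]["frame"].astype(float)
for x in (470,480):
    print(x,[(y,f[tuple(proj("wrist",(x,y,94)).round().astype(int)[::-1])].astype(int).tolist()) for y in range(-2,60,3)])
g=f.mean(2).astype(np.float32)
for y in(75,135): print(y,[(x,int(cv2.getRectSubPix(g,(1,5),tuple(map(float,proj("wrist",(x,y,34)))))[2,0]), int((lambda u:f[int(round(u[1])),int(round(u[0])),0]-f[int(round(u[1])),int(round(u[0])),2])(proj("wrist",(x,y,34))))) for x in list(range(428,450,2))+list(range(498,522,2))])
E
python3 -m handwheel '[{"gripper":100,"travel":[0.02,0.03,0],"twist":0},{"gripper":100,"travel":[0.03,0.025,0],"twist":0},{"gripper":100,"travel":[0.03,0.025,0],"twist":0},{"gripper":100,"travel":[0.02,0.02,0],"twist":0},{"gripper":100,"travel":[0,0,0],"twist":0}]'
python3 -m handwheel '[{"gripper":100,"travel":[0,0,0],"twist":0},{"gripper":100,"travel":[0,0,0],"twist":0}]'
python3 - <<'E'
from h import *
grab("wrist","w11");print(tcp(),find("wrist","board_c",65))
E
```

```text
470 [(-2, [233, 227, 202]), (1, [224, 214, 187]), (4, [230, 224, 196]), (7, [235, 227, 205]), (10, [236, 228, 205]), (13, [224, 214, 187]), (16, [231, 224, 197]), (19, [238, 232, 210]), (22, [171, 135, 158]), (25, [118, 87, 94]), (28, [225, 213, 185]), (31, [137, 130, 114]), (34, [58, 54, 51]), (37, [96, 91, 81]), (40, [229, 222, 196]), (43, [96, 91, 81]), (46, [61, 56, 53]), (49, [76, 72, 65]), (52, [225, 215, 188]), (55, [133, 109, 92]), (58, [93, 71, 58])]
480 [(-2, [228, 221, 194]), (1, [162, 154, 135]), (4, [197, 187, 164]), (7, [235, 229, 205]), (10, [230, 223, 197]), (13, [161, 152, 134]), (16, [170, 161, 141]), (19, [234, 226, 202]), (22, [166, 128, 155]), (25, [120, 89, 95]), (28, [227, 217, 188]), (31, [133, 126, 112]), (34, [59, 55, 51]), (37, [112, 106, 93]), (40, [233, 226, 201]), (43, [96, 90, 81]), (46, [61, 58, 53]), (49, [86, 81, 73]), (52, [229, 221, 194]), (55, [128, 102, 84]), (58, [93, 71, 60])]
75 [(428, 141, 14), (430, 181, 9), (432, 205, 8), (434, 146, 58), (436, 119, 91), (438, 117, 98), (440, 118, 96), (442, 102, 85), (444, 114, 35), (446, 192, 14), (448, 21
[... 235 characters left out ...]
32, 184, 23), (434, 132, 63), (436, 119, 98), (438, 117, 92), (440, 113, 83), (442, 95, 65), (444, 100, 21), (446, 135, 7), (448, 139, 6), (498, 142, 6), (500, 106, 17), (502, 98, 72), (504, 120, 92), (506, 122, 95), (508, 119, 92), (510, 138, 50), (512, 188, 18), (514, 216, 11), (516, 224, 15), (518, 230, 15), (520, 230, 15)]
time_s: 38.22
ee_pos: [577.8, 146.3, 379.4]
ee_rot: [179.8, -0.1, 90.1]
force: [0.5, -0.1, -0.3]
gripper_width: 91.4
time_s: 38.38
ee_pos: [574.3, 142.9, 379.6]
ee_rot: [-179.9, 0.1, 90.0]
force: [0.8, -0.1, -0.1]
gripper_width: 91.4
(38.4333, array([574. , 142.7, 379.9]), array([-179.9,    0. ,   89.9]), array([ 0. , -0.1,  0.3]), 91.1) [(0.63, array([611.1, 258.5]))]
```

View pics/w11.png

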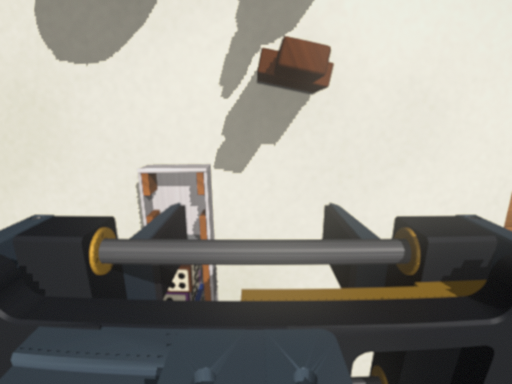

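8's top spans y ≈ 24-56 by camera, consistent with a closed row. The board's tab top is near (305,55) with corners about (286,37), (331,47), (325,76) and (278,66). I refine these numerically.

```bash
python3 - <<'E'
from h import *
grab("wrist")
P=np.array([at("wrist",p,130) for p in [(286,37),(331,46),(326,75),(278,66)]]);print(P.round(1),P.mean(0).round(1),tcp()[1])
d=P[1]-P[0]+P[2]-P[3];print(np.degrees(np.arctan2(d[1],d[0])))
f=F["wrist"]["frame"].astype(np.float32)
im=f[25:105,245:345].astype(np.uint8);cv2.imwrite("pics/w11c.png",cv2.cvtColor(cv2.resize(im,None,fx=6,fy=6,interpolation=cv2.INTER_CUBIC),cv2.COLOR_RGB2BGR))
E
```

```text
[[598.1 275.3]
 [633.7 269.1]
 [630.7 247.2]
 [592.2 253.7]] [613.7 261.3] [574.  142.6 380.3]
-9.709285207577514
```

The picture limit is reached, so I go on by numbers. I move nearly over the board and segment the tab top.

```bash
python3 -m handwheel '[{"gripper":100,"travel":[0.025,0.02,0],"twist":0},{"gripper":100,"travel":[0.03,0.02,0],"twist":0},{"gripper":100,"travel":[0,0,0],"twist":0},{"gripper":100,"travel":[0,0,0],"twist":0},{"gripper":100,"travel":[0,0,0],"twist":0}]'
python3 - <<'E'
from h import *
grab("wrist");f=F["wrist"]["frame"].astype(np.float32);g=f[:,:,0].copy();print(tcp()[1],find("wrist","board_c",65),env.trace("wrist","board_c")[0]["uv"])
# rectified patch at z=130, 2 mm grid; rows = y descending
for y in range(300,222,-4):
    print(y,' '.join('%3d'%g[tuple(proj("wrist",(x,y,130)).round().astype(int)[::-1])] for x in range(574,656,4)))
E
```

```text
time_s: 38.95
ee_pos: [614.1, 197.9, 380.0]
ee_rot: [-179.9, 0.0, 90.0]
force: [0.6, -1.0, -0.2]
gripper_width: 91.0
[613.9 197.7 380.2] [] [251.7, 124.0]
300 205 141 139 142 140 139 139 141 142 142 156 228 232 232 233 233 233 233 234 234 233
296 142 141 141 140 139 138 141 140 142 206 233 233 233 231 230 232 233 234 233 234 234
292 141 143 142 138 140 141 140 144 231 232 233 232 232 231 232 232 233 233 233 233 234
288 143 141 142 142 141 231 232 232 232 230 232 231 230 231 231 232 234 234 234 234 234
284 142 141 142 140 189 233 232 232 231 231 233 231 231 232 230 232 232 231 231 233 234
280 143 142 142 211 233 233 232 233 233 233 232 232 231 231 230 231 233 231 231 233 233
276 143 143 141 121 111 135 124 143 189 228 230 232 232 232 233 231 232 233 231 233 234
272 142 141 174 114 111  99 105 114 110 121 118 120 153 200 226 230 231 231 232 233 234
268 143 143 224 107 110  89 104 109 111 115 119 115 114 117 119 123 168 212 231 232 233
264 142 177 233 108 109  86 107 105 111 111 119 115 114 117 118 113 121 129 232 232 230
260 166 231 201 100  81  95 108 101 110 109 114 114 114 114 115 115 119 166 232 230 231
256 231 218 141 141 141  86 100 104 102 110 109 116 113 111 112 120 121 221 230 230 230
252 232 144 141 140 139 137 134 125 106  87  88 106 112 113 106 120 124 232 232 231 230
248 190 140 142 139 139 139 137 138 139 139 138 127 109  94 125 210 173 230 230 230 231
244 141 141 142 139 140 142 139 137 137 141 137 140 141 140 224 229 230 229 229 231 230
240 142 140 139 138 140 141 139 138 139 139 140 140 139 217 229 231 230 229 231 231 232
236 141 140 141 140 139 140 139 139 140 139 140 137 209 228 229 229 229 228 230 229 230
232 142 142 139 140 142 142 141 140 138 139 138 147 228 230 230 231 230 229 229 228 230
228 142 141 140 141 141 141 141 139 140 140 141 230 229 231 228 228 229 230 230 230 231
224 142 140 140 139 142 142 141 141 141 140 189 228 228 229 230 229 229 230 229 231 231
```

```bash
python3 - <<'E'
from h import *
grab("wrist");f=F["wrist"]["frame"].astype(np.float32);d=(f[:,:,0]-f[:,:,2])
xs=np.arange(570,660,.5);ys=np.arange(230,295,.5)
U=np.array([[proj("wrist",(x,y,130)) for x in xs] for y in ys],np.float32)
r=cv2.remap(d,U[...,0],U[...,1],cv2.INTER_LINEAR);t=(d[60:180,200:300].max()+8)/2
print(d.max(),t,np.percentile(r,[5,50,90,97]))
m=(r>np.percentile(r,97)*.5).astype(np.uint8);m=cv2.morphologyEx(m,cv2.MORPH_OPEN,np.ones((5,5)))
yy,xx=np.nonzero(m);P=np.c_[xs[xx],ys[yy]].astype(np.float32);print(len(P)*.25,cv2.minAreaRect(P),P.mean(0))
# edge lines over the tab
for s,nm in((max,"up"),(min,"lo")):
    q=np.array([(x,s(ys[m[:,i]>0])) for i,x in enumerate(xs) if 600<x<627 and m[:,i].any()]);k=np.polyfit(q[:,0]-613.5,q[:,1],1);print(nm,k,np.degrees(np.arctan(k[0])))
E
```

```text
144.0 35.0 [13.6796875  16.         51.88291016 54.76373047]
1245.5 ((613.2885131835938, 262.94232177734375), (23.141704559326172, 58.8348388671875), 78.69007110595703) [613.48724 263.09042]
up [-1.93517175e-01  2.74226415e+02] -10.95233886586639
lo [-2.01983551e-01  2.51490566e+02] -11.41916865694458
```

```bash
python3 -m handwheel '[{"gripper":100,"travel":[0.0325,0,0],"twist":0},{"gripper":100,"travel":[0.0325,0,0],"twist":0},{"gripper":100,"travel":[0,0,0],"twist":0.1},{"gripper":100,"travel":[0,0,0],"twist":0.095},{"gripper":100,"travel":[0,0,0.03],"twist":0}]' >/dev/null
python3 -m handwheel '[{"gripper":100,"travel":[0,0,0.03],"twist":0},{"gripper":100,"travel":[0,0,0.025],"twist":0},{"gripper":100,"travel":[0,0,0.014],"twist":0},{"gripper":100,"travel":[0,0,0],"twist":0},{"gripper":100,"travel":[0,0,0],"twist":0}]'
```

```text
time_s: 39.98
ee_pos: [614.5, 263.2, 280.9]
ee_rot: [-179.9, 0.0, 78.8]
force: [0.7, 0.3, 1.5]
gripper_width: 90.9
```

```bash
python3 -m handwheel '[{"gripper":25,"travel":[0,0,0],"twist":0},{"gripper":25,"travel":[0,0,0],"twist":0},{"gripper":25,"travel":[0,0,0],"twist":0},{"gripper":25,"travel":[0,0,0],"twist":0},{"gripper":25,"travel":[0,0,0],"twist":0}]' 40 >/dev/null
python3 -m handwheel '[{"gripper":25,"travel":[0,0,0],"twist":0},{"gripper":25,"travel":[0,0,0],"twist":0},{"gripper":25,"travel":[0,0,0],"twist":0},{"gripper":25,"travel":[0,0,0],"twist":0},{"gripper":25,"travel":[0,0,0],"twist":0}]'
```

```text
time_s: 40.82
ee_pos: [614.5, 263.7, 281.0]
ee_rot: [-180.0, 0.0, 78.8]
force: [-1.3, 0.9, 0.4]
gripper_width: 39.8
```

```bash
python3 -m handwheel '[{"gripper":25,"travel":[0,0,-0.02],"twist":0},{"gripper":25,"travel":[0,0,-0.03],"twist":0},{"gripper":25,"travel":[0,0,-0.03],"twist":0},{"gripper":25,"travel":[0,0,-0.02],"twist":-0.1},{"gripper":25,"travel":[0,0,0],"twist":-0.096}]'
python3 -m handwheel '[{"gripper":25,"travel":[-0.02,-0.02,0],"twist":0},{"gripper":25,"travel":[-0.028,-0.025,0],"twist":0},{"gripper":25,"travel":[-0.028,-0.025,0],"twist":0},{"gripper":25,"travel":[-0.028,-0.025,0],"twist":0},{"gripper":25,"travel":[-0.028,-0.025,0],"twist":0}]'
python3 -m handwheel '[{"gripper":25,"travel":[-0.02,-0.018,0],"twist":0},{"gripper":25,"travel":[-0.003,-0.004,0],"twist":0},{"gripper":25,"travel":[0,0,0],"twist":0},{"gripper":25,"travel":[0,0,0],"twist":0},{"gripper":25,"travel":[0,0,0],"twist":0}]'
```

```text
time_s: 41.23
ee_pos: [615.3, 263.9, 386.3]
ee_rot: [179.5, -0.2, 90.3]
force: [0.8, 0.1, -1.8]
gripper_width: 39.9
time_s: 41.65
ee_pos: [493.2, 130.4, 380.4]
ee_rot: [-179.9, 0.0, 90.1]
force: [-0.2, -0.8, -1.2]
gripper_width: 39.5
time_s: 42.07
ee_pos: [473.6, 109.2, 381.1]
ee_rot: [179.9, -0.0, 90.1]
force: [-0.4, 0.0, -2.1]
gripper_width: 39.8
```

```bash
python3 -m handwheel '[{"gripper":25,"travel":[-0.001,-0.001,0.03],"twist":0},{"gripper":25,"travel":[0,0,0.02],"twist":0},{"gripper":25,"travel":[0,0,0.01],"twist":0},{"gripper":25,"travel":[0,0,0],"twist":0},{"gripper":25,"travel":[0,0,0],"twist":0}]'
python3 -m handwheel '[{"gripper":25,"travel":[0,0,0.003],"twist":0},{"gripper":25,"travel":[0,0,0.003],"twist":0},{"gripper":25,"travel":[0,0,0.002],"twist":0},{"gripper":25,"travel":[0,0,0.002],"twist":0},{"gripper":25,"travel":[0,0,0],"twist":0}]'
```

```text
time_s: 42.48
ee_pos: [472.5, 108.1, 321.0]
ee_rot: [-180.0, 0.0, 90.1]
force: [-0.5, -0.6, -2.5]
gripper_width: 39.7
time_s: 42.9
ee_pos: [471.7, 107.5, 311.0]
ee_rot: [-180.0, 0.0, 90.1]
force: [-0.2, 0.8, -2.9]
gripper_width: 40.1
```

The board's foot has passed the rail tops without contact, so it is in the notches.

```bash
python3 -m handwheel '[{"gripper":25,"travel":[0,0,0.005],"twist":0},{"gripper":25,"travel":[0,0,0.005],"twist":0},{"gripper":25,"travel":[0,0,0.005],"twist":0},{"gripper":25,"travel":[0,0,0.005],"twist":0},{"gripper":25,"travel":[0,0,0],"twist":0}]'
python3 -m handwheel '[{"gripper":25,"travel":[0,0,0.003],"twist":0},{"gripper":25,"travel":[0,0,0.001],"twist":0},{"gripper":25,"travel":[0,0,0.001],"twist":0},{"gripper":25,"travel":[0,0,0],"twist":0},{"gripper":25,"travel":[0,0,0],"twist":0}]'
```

```text
time_s: 43.32
ee_pos: [471.4, 107.5, 289.9]
ee_rot: [-179.9, 0.0, 90.1]
force: [0.4, 0.1, -3.5]
gripper_width: 39.6
time_s: 43.73
ee_pos: [471.8, 107.5, 286.1]
ee_rot: [180.0, 0.0, 90.1]
force: [0.4, 0.6, -2.3]
gripper_width: 39.9
```

```bash
python3 -m handwheel '[{"gripper":25,"travel":[0,0,0.001],"twist":0},{"gripper":25,"travel":[0,0,0.001],"twist":0},{"gripper":25,"travel":[0,0,0],"twist":0}]'
python3 -m handwheel '[{"gripper":100,"travel":[0,0,0],"twist":0},{"gripper":100,"travel":[0,0,0],"twist":0},{"gripper":100,"travel":[0,0,0],"twist":0},{"gripper":100,"travel":[0,0,0],"twist":0},{"gripper":100,"travel":[0,0,0],"twist":0}]'
python3 -m handwheel '[{"gripper":100,"travel":[0,0,0],"twist":0},{"gripper":100,"travel":[0,0,-0.03],"twist":0},{"gripper":100,"travel":[0,0,-0.04],"twist":0},{"gripper":100,"travel":[0,0,-0.03],"twist":0},{"gripper":100,"travel":[-0.04,0,0],"twist":0}]'
python3 -m handwheel '[{"gripper":100,"travel":[-0.04,0,0],"twist":0},{"gripper":100,"travel":[-0.02,0,0],"twist":0},{"gripper":100,"travel":[0,0,0],"twist":0},{"gripper":100,"travel":[0,0,0],"twist":0}]'
python3 - <<'E'
from h import *
grab("wrist");f=F["wrist"]["frame"].astype(np.float32);print(tcp()[1],find("wrist","board_c",69),find("wrist","slot",4),[(i,find("wrist",f"case{i}_c",49)) for i in(6,7,8)])
for y in range(132,84,-3): print(y,' '.join('%3d'%(f[tuple(proj("wrist",(x,y,134)).round().astype(int)[::-1])][0]) for x in range(436,512,4)))
E
```

```text
time_s: 43.98
ee_pos: [471.9, 107.6, 284.9]
ee_rot: [180.0, -0.0, 90.1]
force: [-1.2, 0.3, 3.8]
gripper_width: 39.7
time_s: 44.4
ee_pos: [471.8, 107.5, 284.0]
ee_rot: [180.0, 0.0, 90.1]
force: [-1.2, -0.0, 0.2]
gripper_width: 70.3
time_s: 44.82
ee_pos: [473.7, 71.3, 390.3]
ee_rot: [179.2, -0.3, 90.4]
force: [2.0, -0.7, -0.2]
gripper_width: 91.4
time_s: 45.15
ee_pos: [471.8, 6.8, 384.1]
ee_rot: [180.0, -0.0, 89.9]
force: [-0.3, 0.1, -0.9]
gripper_width: 90.9
[471.8   7.5 384. ] [(0.8, array([468.8, 103.2]))] [(0.69, array([473.1, 103.7]))] [(6, []), (7, []), (8, [(0.78, array([476.2,  40.2]))])]
132 239 237 232 233 231 234 237 237 238 239 239 240 240 240 240 242 240 240 239
129 238 238 217 211 203 197 193 189 183 224 223 221 166 164 164 184 205 240 239
126 238 237 222 166  92  92  94  93  94  94  94  97  97  98  98 173 225 240 239
123 238 236 221 177 116 146 148 149 151 149 151 152 154 157 107 181 202 240 240
120 238 204 188 171 110 148 149 150 151 149 149 152 154 154 104 169 207 240 240
117 235 154 195 173 103 126 121 127 131 126 123 126 125 126 101 182 210 239 240
114 209 149 201 186  95 118 121 121 130 123 123 122 127 128 100 189 213 240 240
111 153 149 181 167  99 110 123 117 122 128 124 120 126 124 112 163 198 241 241
108 152 148 117 122 100 115 117 119 119 126 122 121 122 123 124 129 140 241 240
105 149 151 117 119  96 115 108 120 116 121 124 122 119 124 123 128 140 242 240
102 151 151 115 119  83 116 111 112 117 116 125 121 121 121 121 126 147 242 240
99 149 151 112 109  79 112 113 105 118 115 119 123 120 118 121 128 149 242 239
96 149 151 112  87  77  93  91  89  88  93  91  99  96  96 124 128 153 241 239
93 149 151 107  80  79  61  59  59  59  59  60  62  63  88 123 125 152 239 239
90 149 151 120  65  60  59  58  58  59  57  61  61  63  65  68  87 177 239 239
87 151 150 134 108  89 136 139 138 141 137 141 141 142 145  91 173 188 240 240
```

```bash
python3 -c "
from h import *
for n in('top','side'):
    grab(n);print(n,find(n,'board_c',69),[(i,find(n,f'case{i}_c',49)[:1]) for i in (1,2,3,4,6,7,8)])
print(env.job_done())"
```

```text
top [(0.75, array([465.3, 100.1]))] [(1, [(0.57, array([ 477.7, -162.6]))]), (2, [(0.7, array([ 472.3, -114.7]))]), (3, []), (4, [(0.65, array([479.8, -57.8]))]), (6, []), (7, []), (8, [(0.48, array([472.4,  42.8]))])]
side [(0.63, array([461.3, 101.3])), (0.63, array([ 329.1, -457.9]))] [(1, [(0.81, array([ 474.5, -149.6]))]), (2, [(0.63, array([ 474.1, -110.9]))]), (3, [(0.45, array([473.6, -81.6]))]), (4, [(0.54, array([485.3, -55.3]))]), (6, [(0.43, array([473.2, -30.9]))]), (7, [(0.5, array([478.,   4.]))]), (8, [(0.51, array([476.,  49.]))])]
the job is handed in; nothing more can be done
None
```

The job is handed in, at about 45 s of robot time. My last checks show the row closed up and the end board in its slot, but the hand-in gives no verdict. Case 5 was absent, so the strays were 2, 4 and 7.

**What I did**
- **Filing:** I slid 8, 6 and 3 apart inside the tray and stood 4, 2 and 7 in their places. I then pulled 8 towards the plain end until the wrist force rose to 26 N, meaning the row was against the wall.
- **End board:** I only then lowered the board into the slot. It passed the rail tops without contact and touched the floor at the expected height.

**Last checks**
- **Order:** the row reads 1, 2, 3, 4, 6, 7, 8, with no tilt showing in the last pictures I viewed, which were before the board went in.
- **Row:** case 8 is about 3 mm from where a perfectly tight row would put it. All gaps together, including case 1's gap to the wall, should therefore be about 3 mm.
- **Board:** its top is centred near (472, 107) mm, against a measured slot centre of (472, 108).

**What disagreed**
- **Case 7:** it stands about 5 mm to the side of its neighbours, within the 10 mm limit.
- **Final push:** 8 seems to have slipped in the grip as the row reached the wall. I therefore trusted the camera over the gripper for its position.
- **Distant cameras:** the top and side networks put the board 10-13 mm from where I measured it close up. They scatter by several millimetres and missed some cases, so I trusted the wrist measurement and the contact height.
- **Not rechecked:** I did not measure the positions of the pot, trowel, cloche and mister again. No move went near them, and no unexpected contact forces appeared.

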